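# Lay out the espresso tools in order of use

## Robot

A 6-joint arm with a two-finger parallel gripper is mounted at the origin on the work surface. World frame = base frame: x ahead of the robot, y to its left, z up, the work surface at z = 0. Lengths are in mm, angles in degrees, forces in N, time in s.
With the tool pointing down it reaches from about 325 to 850 mm from the base axis. Payload 4.4 kg.
Tool frame: the origin (TCP) lies midway between the tips of the shut fingers; the grasp point (between the pads) lies 19 mm behind it (manip.tcp_to_grasp is the distance from the TCP to the grasp point, in mm); x points along the fingers, y is the direction in which the jaws open and shut, and the axes are right-handed (so a half turn about x gives the same grasp; the last joint's range is limited). The gripper opens to 94 mm and grips with 3 to 60 N. Pads are 16 mm wide; open, the fingers measure 119 mm over their backs; the gripper's body (75 mm by 177 mm) begins 78 mm behind the grasp point.
Start: joints at [-83.509, 11.837, 88.321, -0, 79.842, -8.623], TCP at [149.919, -555.114, 205.447] pointing down, gripper open.
Joint ranges: [-156.59, 156.59], [-49.26, 127.26], [12.9, 141.05], [-63.56, 243.56], [4.71, 150.69], [-161.64, 161.64]. Speed limits (degrees/s): [159.86, 159.86, 180, 180, 180, 180].

## Interface

Orientations are given as a 3x3 rotation matrix whose columns are the frame's x, y, z axes.
In Python, from station import manip gives the robot as it stands.
- The arm moves only by the tool send_rows, never from a script. Its argument "rows" is a list of rows, each a list of 6 numbers: the shift along the tool's x, y, z in mm, then the turn, a rotation vector about the tool's x, y, z in degrees. A call has exactly 5 rows; each row is the pose to reach, as a shift and turn from the pose commanded when the call began, along the tool's axes at that moment; what a row does not reach only later rows make up. A row lasts 1/8 s, in which the tool goes at most 62.5 mm and 10.7 degrees, less where a joint would pass 70% of its speed; a pose out of reach is approached as far as the arm can. A call with a gripper value outside its range is refused whole. "fingers" is the opening, from -1 (shut) to 1 (fully open), set as the call begins (left out, the last holds). The fingers move at their own pace and stop on an object; "newtons" is the grip in N (left out, the last holds). Time passes only in rows, so rows that repeat a pose let the fingers close, or fill a call up. It gives the time, the measured TCP pose, the force and the opening at its end, in the units of the state.
- manip.observe(): the state, without advancing time (a new reading comes with each control period).
- manip.camera(name): name is "scene" or "top" or "wrist"; returns a dict with "image" (420x560x3 uint8, red, green, blue), "K" (3x3 intrinsics, pixels), "eye" and "attitude" of the camera in the world. Camera axes: x right, y up, looking along -z (the intrinsics and any distortion apply to the point x, -y, -z); pixel columns grow to the right and rows downward; lengths in mm; the calibration is good to about 2 mm. The wrist camera is an equidistant fisheye: a pixel r from the principal point sees the ray r / f radians off the axis. A picture is of the moment at which its call begins. There is no depth.
- manip.sign_off(): hands the job in, once; it reports no verdict.
The state is a dict: "clock": time; "q": joint angles; "qd": joint speeds; "tau": joint torques, N m; "position": TCP position; "tool_rot": TCP orientation; "wrist_force": force on the tool from outside, world axes, zero at the start; "ft_torque": the same for the moment, N m; "finger_gap": opening from 0.0 (shut) to 1.0 (fully open).
Only numpy, scipy, OpenCV 4.12 (cv2) and the standard library are available. Lean on these libraries where they do the work, as an engineer would, in place of code of your own. Each camera call takes 0.05 s, during which the arm holds its last target.

## Task

Get the espresso bench ready for the next shot: lay the tools out in the three wells of the wooden board in order of use, with the dosing cup upright in the left well, the tamper standing in the right well and the leveller between them (left and right as seen from the robot), and set the dosing funnel, spout down, fully seated on top of the portafilter's basket. Set everything down gently rather than dropping it, and do not disturb the scale, bean jar and milk pitcher.

Things in the scene. Friction and masses are not known exactly. Their poses are not given: they have to be found in the camera images.
- tamper_c (a point): The tamper's centre, half-way up its 90 mm height (free-standing, z up). A solid round steel foot 58 mm in diameter and 21 mm high, a thin neck, and above it a dark wooden handle, 33 mm in diameter from 50 to 80 mm above the underside: the place to grip. About 0.4 kg.
- leveller_c (a point): The leveller's (coffee distributor's) centre, half-way up its 42 mm height (z up). A low solid round metal puck without a handle: 58 mm in diameter below, and a dark 60 mm diameter knurled grip ring from 19 to 42 mm above the underside, flat on top. About 0.35 kg.
- cup_c (a point): The dosing cup's centre, half-way up its 60 mm height (z up). A plain straight-sided open steel cup without handle, 58 mm outside diameter, wall 3 mm, with a closed floor; it stands mouth up. About 0.13 kg.
- funnel_c (a point): Centre of the dosing funnel, half-way up its 45 mm (z up). Aluminium ring, open through: body 66 mm across (bore 51) from 8 to 45 mm above its underside; below it a tapered spout, 56 mm across at its top, 47 at its tip. Starts spout down. Seated, its shoulder rests on the basket's rim, 72 mm across, so keep fingertips 10 mm or more above the spout's tip. 0.10 kg.
- board: Fixed wooden tool board, 105 mm (its x) by 300 mm (y), 16 mm high; origin at the centre of its underside on the bench, x away from the robot, y to the left as seen from the robot. Three round wells, 75 mm across, 5 mm deep (floor 11 mm above the bench), all at x = 0: left well at y = +95 mm, middle at y = 0, right at y = -95 mm.
- basket (a point): Centre of the open mouth of the portafilter's basket, at its rim, 75 mm above the bench, z up. The steel portafilter lies open side up in a fixed tamping stand (110 mm square base). Mouth 59 mm across, 25 mm deep; rim 72 mm across; lugs at +-y reach 44 mm out, up to 64 mm high. Black handle level along -x to 171 mm from the axis, its top 73 mm high.
- scale: Flat black coffee scale with a steel platform, 150 x 130 x 22 mm, loose; origin at the centre of its underside. Leave alone.
- jar: White closed bean jar with wooden lid, 90 mm in diameter, 150 mm high, loose; origin at the centre of its underside. Leave alone.
- pitcher: Steel milk pitcher, 82 mm in diameter and 95 mm high, with a wire handle on its +y side, loose; origin at the centre of its underside. Leave alone.
Things that resemble listed ones, but are neither listed nor needed, are in the scene too. What is shaped like the part that bears tamper_c but purple is not meant. Leave any blue look-alike of the part that bears funnel_c alone.

How it is judged (in metres and radians):
At the end, for the whole second after the job is handed in: Cup, leveller, tamper upright (0.06 rad) on the floors of the board's left, middle, right wells, within 12 mm of the well centre along each board axis; funnel upright on the basket, spout inside, within 5 mm of its axis, fully down (within 3 mm); all at rest (x of cup_c in the frame of board between -0.012 and 0.012 m and y of cup_c in the frame of board between 0.083 and 0.107 m and z of cup_c in the frame of board between 0.038 and 0.044 m and angle between each of cup_c, leveller_c, tamper_c, funnel_c's own z axis and vertical below 0.06 rad and x of leveller_c in the frame of board between -0.012 and 0.012 m and y of leveller_c in the frame of board between -0.012 and 0.012 m and z of leveller_c in the frame of board between 0.029 and 0.035 m and x of tamper_c in the frame of board between -0.012 and 0.012 m and y of tamper_c in the frame of board between -0.107 and -0.083 m and z of tamper_c in the frame of board between 0.053 and 0.059 m and x of funnel_c in the frame of basket between -0.005 and 0.005 m and y of funnel_c in the frame of basket between -0.005 and 0.005 m and z of funnel_c in the frame of basket between 0.0115 and 0.017 m and linear speed of each of tamper, leveller, cup, funnel below 0.02 m/s); the robot touches nothing.
It fails at once if the scale, jar or pitcher is pushed more than 20 mm or tipped over (distance of any of scale, jar, pitcher from where it was at the start of the episode above 0.02 m or angle between any of scale, jar, pitcher's own z axis and vertical above 0.2 rad).
It fails at once if a tool is dropped or slammed onto the board or the portafilter (an impact above 80 N) (contact force between any of tamper, leveller, cup, funnel and board above 80 N or contact force between funnel and stand above 80 N).
It also fails if it takes over 109 s, if anything falls off the work surface, if the arm or the gripper's body presses on something with over 40 N, if the wrist force passes 120 N, or if a joint passes its speed limit or range.

## Working session

There is one attempt and no reset: what is moved stays moved. The work goes in short steps, Python scripts to look and compute and a tool call to move; the robot and the scene stay as the last step left them, time stands still between calls to the robot, and variables do not carry over. Pictures are saved under pics/ and viewed, and the job is handed in when it is done.

Besides the shell and the picture viewer there is one more tool, called after ">>>" as name(argument=value, ...) on one line, values as JSON. send_rows: Moves the arm, as the interface text tells. Its arguments: {"type":"object","properties":{"rows":{"type":"array"},"fingers":{"type":"number"},"newtons":{"type":"number"}},"required":["rows"]}

```bash
ls; mkdir -p pics; python3 - <<'E'
from station import manip
import cv2
print(manip.observe())
for n in("scene","top","wrist"):
    c=manip.camera(n); cv2.imwrite(f"pics/{n}0.png",c["image"][:,:,::-1]); print(n,c["K"],c["eye"],c["attitude"])
E
```

```text
pics
{'clock': 0.0, 'q': array([-8.35092237e+01,  1.18843829e+01,  8.84015383e+01, -8.85794837e-04,
        7.98413006e+01, -8.62290246e+00]), 'qd': array([ 0.01462089,  0.05851787, -0.03440018,  0.0186802 , -0.01936324,
       -0.01146868]), 'tau': array([ 5.21143138e-04, -3.70876908e+01, -2.81418175e+01,  6.96751080e-02,
        3.61302076e-02, -1.83781467e-04]), 'position': array([ 149.81818593, -554.32815524,  204.31647343]), 'tool_rot': array([[-2.66125805e-04,  2.60737353e-01, -9.65409738e-01],
       [ 2.20448597e-03, -9.65407273e-01, -2.60737296e-01],
       [-9.99997535e-01, -2.19762115e-03, -3.17872050e-04]]), 'wrist_force': array([ 0.25574024, -0.44782944, -0.94033875]), 'ft_torque': array([0.03149479, 0.00396786, 0.04742419]), 'finger_gap': 1.0009643755905913}
scene [[457.42106216   0.         281.52063971]
 [  0.         457.42106216 209.99906122]
 [  0.           0.           1.        ]] [1462.50349166  257.84532124  965.10027293] [[-0.3231871  -0.64172601  0.69551264]
 [ 0.94623229 -0.20830227  0.2474967 ]
 [-0.0139482   0.73810426  0.67454248]]
top [[432.28931585   0.         280.69012584]
 [  0.         432.28931585 209.7214765 ]
 [  0.           0.           1.        ]] [ 404.94972762  -50.93764973 1230.22841741] [[ 6.19102511e-04  9.90828218e-01 -1.35126085e-01]
 [-9.99980227e-01 -2.32207052e-04 -6.28426087e-03]
 [-6.25800023e-03  1.35127304e-01  9.90808483e-01]]
wrist [[325.1922621    0.         277.24368732]
 [  0.         325.1922621  209.60193983]
 [  0.           0.           1.        ]] [ 222.71561717 -535.71779394  383.11609308] [[ 0.26020283  0.93169349  0.25345951]
 [-0.96555094  0.25173626  0.06588055]
 [-0.00242447 -0.26187037  0.96510001]]
```

View pics/scene0.png

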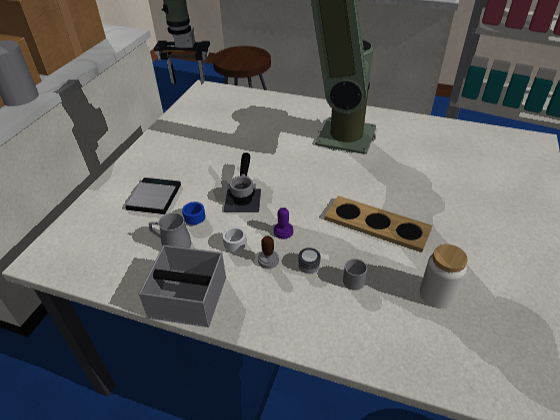

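View pics/top0.png

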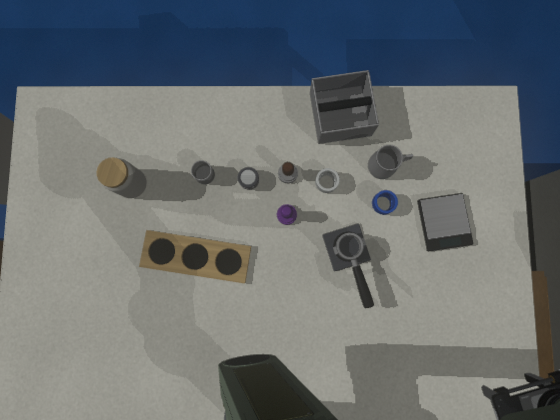

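View pics/wrist0.png

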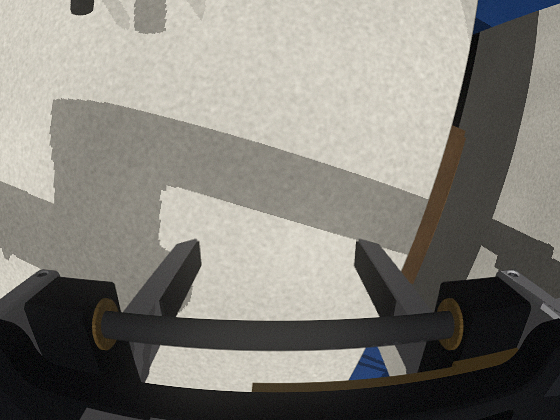

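The top view shows cup (203,172), leveller (248,178), tamper (288,172), funnel (327,180), portafilter (348,245) and wells at (162,251), (195,256), (229,262). The decoys are purple at (287,214) and blue at (385,202). Next I'll zoom in.

```bash
cat > h.py <<'E'
import numpy as np, cv2
from station import manip
def cast(c,uv,z):
    K=c["K"];uv=np.array(uv,float)
    d=np.array([(uv[0]-K[0,2])/K[0,0],-(uv[1]-K[1,2])/K[1,1],-1])
    d=np.array(c["attitude"])@d; e=np.array(c["eye"]); return e+d*(z-e[2])/d[2]
def proj(c,p):
    v=np.array(c["attitude"]).T@(np.array(p)-c["eye"]);K=c["K"]
    return np.array([K[0,0]*v[0]/-v[2]+K[0,2],K[1,1]*-v[1]/-v[2]+K[1,2]])
def tri(c1,u1,c2,u2):
    P=[]
    A=np.zeros((3,3));b=np.zeros(3)
    for c,u in((c1,u1),(c2,u2)):
        e=np.array(c["eye"]);d=cast(c,u,0)-e;d/=np.linalg.norm(d);M=np.eye(3)-np.outer(d,d);A+=M;b+=M@e
    return np.linalg.solve(A,b)
E
python3 - <<'E'
import cv2
t=cv2.imread("pics/top0.png")
cv2.imwrite("pics/t1.png",cv2.resize(t[145:285,140:270],None,fx=5,fy=4.2*5/4.2,interpolation=cv2.INTER_CUBIC)[:600])
cv2.imwrite("pics/t1b.png",cv2.resize(t[225:285,130:262],None,fx=6,fy=6,interpolation=cv2.INTER_CUBIC))
cv2.imwrite("pics/t2.png",cv2.resize(t[150:270,270:410],None,fx=5,fy=5,interpolation=cv2.INTER_CUBIC))
s=cv2.imread("pics/scene0.png")
cv2.imwrite("pics/s1.png",cv2.resize(s[170:300,180:380],None,fx=4,fy=4,interpolation=cv2.INTER_CUBIC))
E
```

```text
(no output)
```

View pics/t1.png

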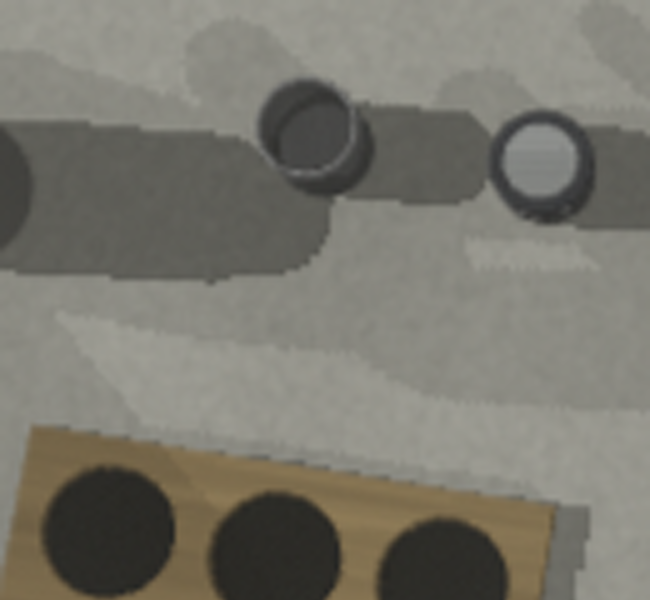

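View pics/t2.png

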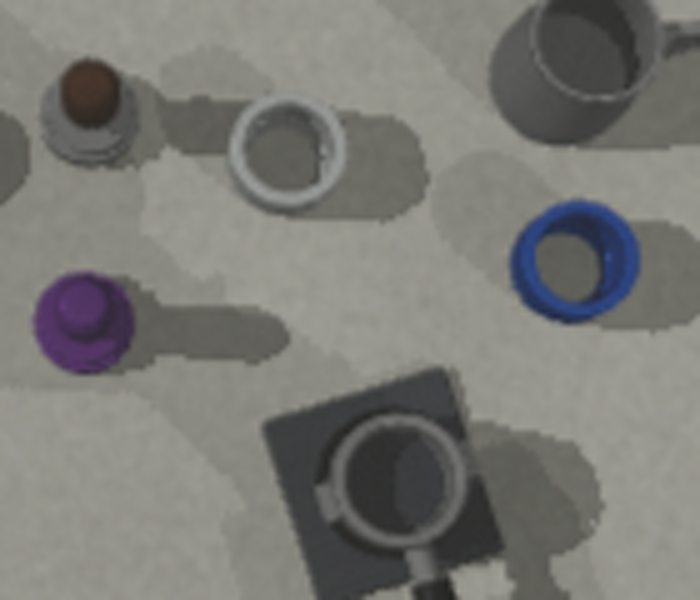

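View pics/s1.png

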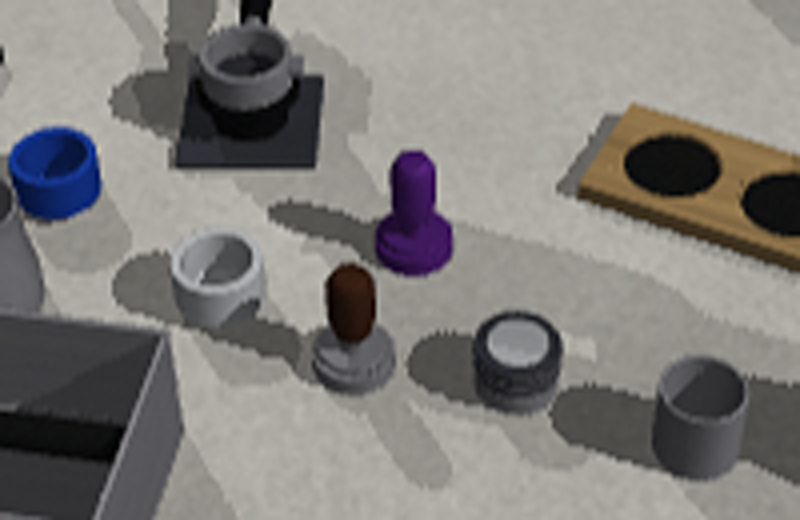

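View pics/t1b.png

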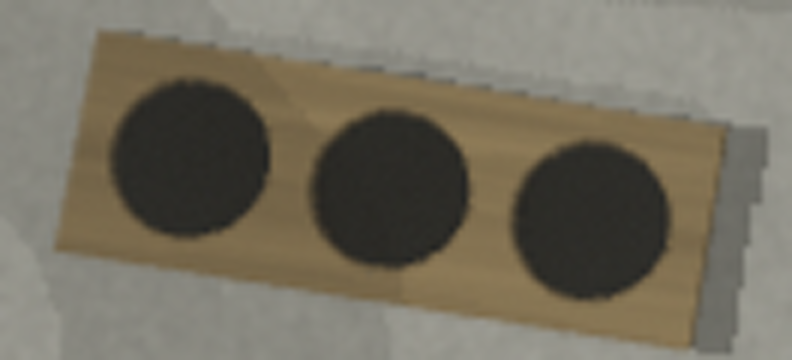

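```bash
python3 - <<'E'
from h import *
c=manip.camera("top");s=manip.camera("scene")
f=lambda X,Y,k,a,b:(a+(X+.5)/k-.5,b+(Y+.5)/k-.5)
t1=lambda X,Y:f(X,Y,5,140,145);tb=lambda X,Y:f(X,Y,6,130,225);t2=lambda X,Y:f(X,Y,5,270,150);s1=lambda X,Y:f(X,Y,4,180,170)
P=dict(cup=(t1(308,128),60),lev=(t1(540,160),42),fun=(t2(287.5,151),45),bas=(t2(399,479),75),w1=(tb(190.5,158.5),16),w2=(tb(390.5,189.5),16),w3=(tb(591,220),16))
S=dict(cup=s1(701,386),lev=s1(517,344),fun=s1(218,266),bas=s1(247,57),w3=s1(673,165))
for n,(uv,z) in P.items():
    p=cast(c,uv,z); print(n,p.round(1), 'scene',cast(s,S[n],z).round(1) if n in S else '', 'R',np.hypot(*p[:2]).round())
# tamper: dark wood mask in both views
print('tamper handle: top ray @65',cast(c,t2(90,95),70),'scene',cast(s,s1(351,303),65), 'foot top', cast(c,t2(88,112),21))
# pf handle
print('pf handle end', cast(c,(369,304),70))
# wells by mask
im=c["image"].astype(int);hsv=cv2.cvtColor(c["image"],cv2.COLOR_RGB2HSV)
m=((im.max(2)<75)).astype(np.uint8);m[:225]=0;m[285:]=0;m[:,:140]=0;m[:,250:]=0
for ct in cv2.findContours(m,0,1)[0]:
    if cv2.contourArea(ct)>100:
        e=cv2.fitEllipse(ct);print(e,cast(c,e[0],16).round(1))
E
```

```text
cup [675.1 176.7  60. ] scene [673.9 175.   60. ] R 698.0
lev [660.8  49.5  42. ] scene [660.4  48.2  42. ] R 663.0
fun [ 650.9 -172.9   45. ] scene [ 658.  -171.4   45. ] R 673.0
bas [ 466.5 -226.7   75. ] scene [ 470.  -225.1   75. ] R 519.0
w1 [453.8 291.3  16. ] scene  R 539.0
w2 [439.5 197.3  16. ] scene  R 482.0
w3 [425.4 103.5  16. ] scene [424.9 104.1  16. ] R 438.0
tamper handle: top ray @65 [677.06436316 -62.47034836  70.        ] scene [679.7249023  -63.01363552  65.        ] foot top [678.62520525 -61.79942319  21.        ]
pf handle end [ 313.13788025 -275.75301495   70.        ]
((228.02871704101562, 261.5107116699219), (24.799713134765625, 25.17275619506836), 12.299219131469727) [424.7 103.7  16. ]
((194.57058715820312, 256.2787780761719), (24.828561782836914, 25.465665817260742), 58.00489807128906) [439.2 197.6  16. ]
((161.37582397460938, 250.96044921875), (24.828577041625977, 25.66871452331543), 54.15982437133789) [453.9 291.2  16. ]
```

>>> send_rows(rows=[[0, -21, -51, -10.5, 0, 0], [0, -42, -102, -21, 0, 0], [0, -63, -153, -31.5, 0, 0], [0, -84, -204, -42, 0, 0], [0, -104, -255, -52.5, 0, 0]], fingers=1, newtons=20)

```text
clock: 0.88
position: [370.2, -386.9, 205.5]
tool_rot: [[0.0, 0.927, -0.375], [-0.0, -0.375, -0.927], [-1.0, 0.0, 0.0]]
wrist_force: [-0.4, -0.1, -0.8]
finger_gap: 1.003
```

>>> send_rows(rows=[[0, 31, -52, -8, 0, 0], [0, 62, -104, -16, 0, 0], [0, 93, -156, -22.4, 0, 0], [0, 124, -208, -22.4, 0, 0], [0, 152, -259, -22.4, 0, 0]])

```text
clock: 1.5
position: [609.6, -205.2, 205.3]
tool_rot: [[0.0, 1.0, 0.0], [-0.0, 0.0, -1.0], [-1.0, 0.0, 0.0]]
wrist_force: [-1.0, -1.2, 1.1]
finger_gap: 1.001
```

```bash
python3 - <<'E'
from h import *
print(manip.observe()["position"],manip.observe()["tool_rot"].round(3))
c=manip.camera("wrist"); cv2.imwrite("pics/w1.png",c["image"][:,:,::-1])
E
```

```text
[ 609.63992558 -205.20710922  205.3286207 ] [[ 0.  1.  0.]
 [-0.  0. -1.]
 [-1.  0.  0.]]
```

View pics/w1.png

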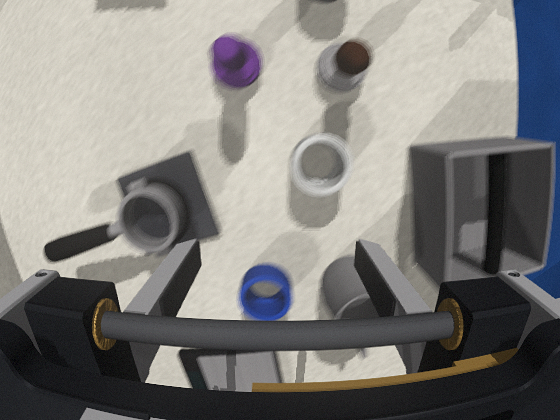

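```bash
cat >> h.py <<'E'
def wcast(c,uv,z):
    K=c["K"];d=np.array([uv[0]-K[0,2],uv[1]-K[1,2]]);r=np.hypot(*d);th=r/K[0,0]
    v=np.array([np.sin(th)*d[0]/r,-np.sin(th)*d[1]/r,-np.cos(th)]);v=np.array(c["attitude"])@v
    e=np.array(c["eye"]);return e+v*(z-e[2])/v[2]
E
python3 - <<'E'
from h import *
c=manip.camera("wrist");t=manip.camera("top")
im=c["image"]
cv2.imwrite("pics/w1f.png",cv2.resize(im[115:245,100:360,::-1],None,fx=3,fy=3,interpolation=cv2.INTER_CUBIC))
for z in(60,100):print('crate near edge',z,cast(t,(319,142),z),cast(t,(327,141),z),cast(t,(374,136),z), wcast(c,(411,148),z))
E
```

```text
crate near edge 60 [ 755.22649454 -150.29218797   60.        ] [ 758.07655693 -172.63878428   60.        ] [ 772.31792053 -304.03633673   60.        ] [ 754.91680238 -143.63516105   60.        ]
crate near edge 100 [ 743.25355792 -146.89611463  100.        ] [ 746.0062013  -168.47887386  100.        ] [ 759.7607757  -295.38507914  100.        ] [ 737.33783346 -141.32873719  100.        ]
```

View pics/w1f.png

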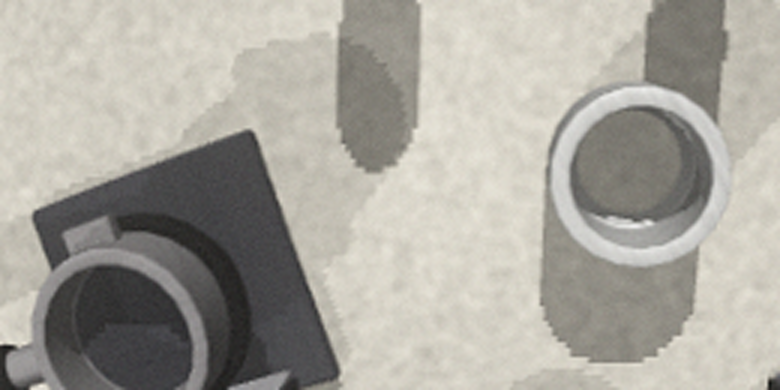

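```bash
python3 - <<'E'
from h import *
c=manip.camera("wrist")
print(manip.observe()["position"])
print('funnel',wcast(c,(313.3,173.3),45), 'edges',[wcast(c,(100+(x+.5)/3-.5,115+(y+.5)/3-.5),45).round(1) for x,y in((551,176),(731,176),(641,85),(641,267))])
im=c["image"]
cv2.imwrite("pics/w1g.png",cv2.resize(im[165:265,90:220,::-1],None,fx=6,fy=6,interpolation=cv2.INTER_CUBIC))
E
```

```text
[ 608.39668644 -205.63995838  204.76897077]
funnel [ 646.66480491 -180.74783571   45.        ] edges [array([ 615. , -181.1,   45. ]), array([ 679. , -180.3,   45. ]), array([ 646. , -148.7,   45. ]), array([ 647.6, -213.8,   45. ])]
```

View pics/w1g.png

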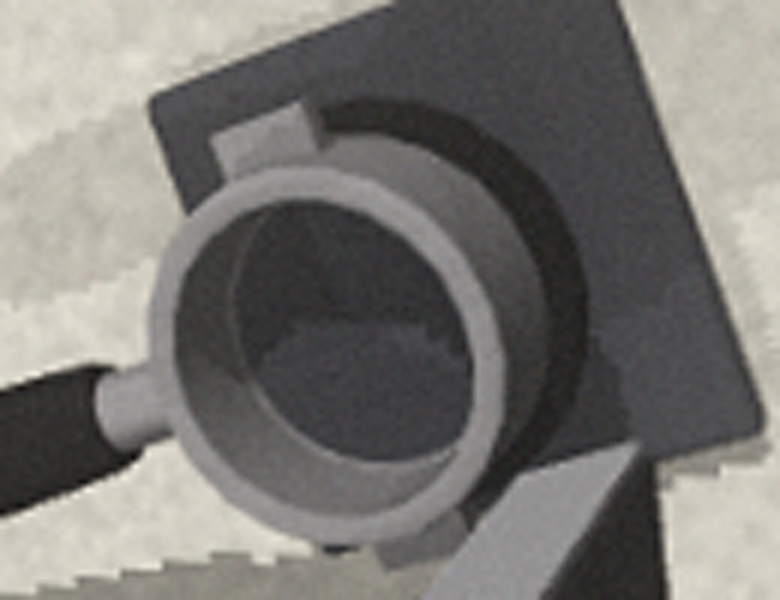

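```bash
python3 - <<'E'
from h import *
t=manip.observe();print(t["clock"],t["position"],t["qd"].round(2))
def meas(c):
    im=c["image"];g=cv2.cvtColor(im,cv2.COLOR_RGB2GRAY)
    return g
a=[]
for i in range(3):
    c=manip.camera("wrist");a.append(c);o=manip.observe();print(o["clock"],o["position"].round(1),np.array(c["eye"]).round(1))
g=[cv2.cvtColor(x["image"],cv2.COLOR_RGB2GRAY)[100:240,90:370].astype(np.float32) for x in a]
for i in (1,2):print(cv2.phaseCorrelate(g[0],g[i]))
cv2.imwrite("pics/w2.png",a[2]["image"][:,:,::-1])
p=cv2.imread("pics/w1.png",0)[100:240,90:370].astype(np.float32);print(cv2.phaseCorrelate(p,g[0]))
E
```

```text
1.7 [ 608.39668644 -205.63995838  204.76897077] [-2.44 -1.12  1.21 -0.37  0.06 -0.01]
1.75 [ 607.7 -206.6  205. ] [ 607.8 -130.4  383.5]
1.8 [ 607.3 -207.2  205.1] [ 607.3 -131.3  383.6]
1.85 [ 607.2 -207.6  205.3] [ 606.9 -131.9  383.8]
((0.5227323702779358, -0.7074404790740658), 0.97134277086567)
((0.7634789232569403, -1.1382517370229834), 0.9648616245867293)
((0.07304234204622162, 0.4961190482259923), 0.7758768296536104)
```

View pics/w2.png

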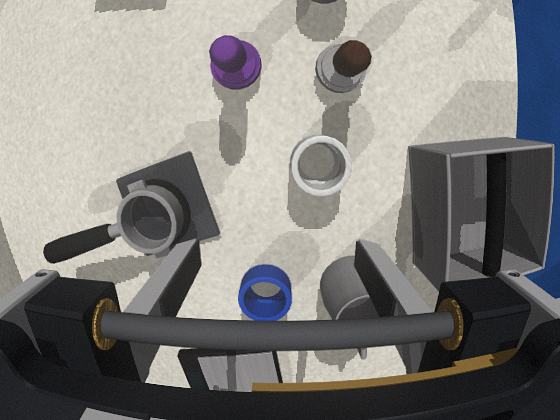

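My eyeballed crop coordinates are inconsistent between views by about 10 px. I'll switch to computed contours.

```bash
python3 - <<'E'
from h import *
w=manip.camera("wrist");t=manip.camera("top")
im=w["image"].astype(int)
for v in(164,):
    print([tuple(im[v,u]) for u in range(284,360,3)])
g=cv2.cvtColor(w["image"],cv2.COLOR_RGB2GRAY);g=cv2.GaussianBlur(g,(5,5),1)
e=cv2.Canny(g,40,100)
o=w["image"][:,:,::-1].copy();o[e>0]=(0,0,255)
cv2.imwrite("pics/w3.png",cv2.resize(o[110:260,80:360],None,fx=2.8,fy=2.8,interpolation=0))
E
```

```text
[(np.int64(209), np.int64(205), np.int64(193)), (np.int64(218), np.int64(214), np.int64(200)), (np.int64(111), np.int64(109), np.int64(105)), (np.int64(212), np.int64(213), np.int64(209)), (np.int64(207), np.int64(208), np.int64(205)), (np.int64(98), np.int64(98), np.int64(92)), (np.int64(128), np.int64(123), np.int64(115)), (np.int64(123), np.int64(118), np.int64(109)), (np.int64(129), np.int64(124), np.int64(119)), (np.int64(129), np.int64(124), np.int64(115)), (np.int64(119), np.int64(118), np.int64(112)), (np.int64(123), np.int64(121), np.int64(113)), (np.int64(126), np.int64(124), np.int64(118)), (np.int64(126), np.int64(123), np.int64(117)), (np.int64(123), np.int64(119), np.int64(111)), (np.int64(123), np.int64(123), np.int64(115)), (np.int64(121), np.int64(115), np.int64(113)), (np.int64(97), np.int64(98), np.int64(93)), (np.int64(99), np.int64(98), np.int64(95)), (np.int64(100), np.int64(100), np.int64(97)), (np.int64(89), np.int64(89), np.int64(87)), (np.int64(202), np.int64(203), np.int64(199)), (np.int64(206), np.int64(207), np.int64(206)), (np.int64(209), np.int64(207), np.int64(194)), (np.int64(212), np.int64(208), np.int64(196)), (np.int64(202), np.int64(199), np.int64(189))]
```

View pics/w3.png

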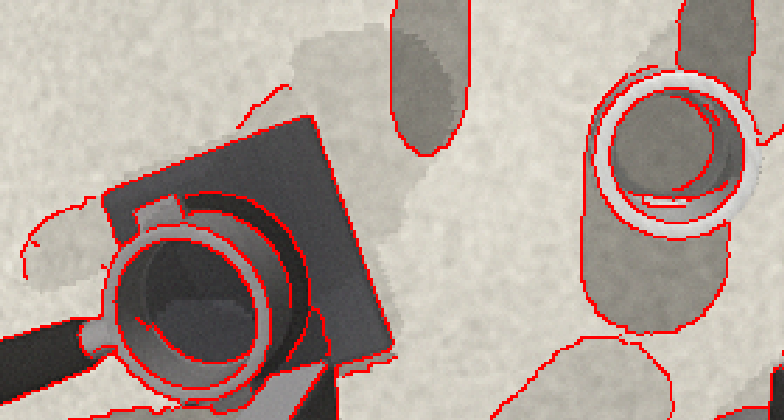

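```bash
cat >> h.py <<'E'
from scipy.optimize import least_squares
def circ(c,guess,z,R,fish=False,lo=30,hi=80,span=10):
    """edge points cast on plane z; vote for the centre of a circle of known radius, then least squares"""
    g=cv2.GaussianBlur(cv2.cvtColor(c["image"],cv2.COLOR_RGB2GRAY),(3,3),0.8)
    e=cv2.Canny(g,lo,hi);vs,us=np.nonzero(e)
    f=wcast if fish else cast
    P=np.array([f(c,(u,v),z)[:2] for u,v in zip(us,vs)])
    P=P[np.hypot(*(P-guess).T)<R+span+6]
    best=None
    for dx in np.arange(-span,span+.1,1):
        for dy in np.arange(-span,span+.1,1):
            q=np.array(guess)+(dx,dy);r=np.hypot(*(P-q).T)-R
            n=(np.exp(-(r/1.5)**2)).sum()
            if best is None or n>best[0]:best=(n,q)
    q=best[1]
    for k in range(3):
        I=P[abs(np.hypot(*(P-q).T)-R)<2.5]
        s=least_squares(lambda x:np.hypot(*(I-x).T)-R,q,loss="soft_l1",f_scale=.7);q=s.x
    cov=len(np.unique((np.degrees(np.arctan2(*(I-q).T))//15)))
    return q.round(1),len(I),f"cov {cov}/24",round(float(np.std(np.hypot(*(I-q).T)-R)),2)
E
python3 - <<'E'
from h import *
w=manip.camera("wrist");t=manip.camera("top");s=manip.camera("scene")
o=manip.observe();print(o["position"])
print(o["position"]-np.array(w["eye"]))
for n,g,z,R in(("fun out",(651,-175),45,33),("fun bore",(651,-175),45,25.5),("bas out",(468,-226),75,36),("bas mouth",(468,-226),75,29.5),("cup",(675,176),60,29),("lev",(661,49),42,30),("tamp foot",(678,-62),21,29),("purple",(560,-60),21,29),("w1",(453.9,291.2),16,37.5),("w2",(439,197.5),16,37.5),("w3",(425,103.6),16,37.5)):
    print(n,"top",circ(t,g,z,R),"scene",circ(s,g,z,R),"wrist",circ(w,g,z,R,True) if g[1]<0 else "")
E
```

```text
[ 607.59336807 -207.52913923  205.70003115]
[   0.82934242  -74.98405429 -178.54457837]
fun out top (array([ 653.1, -173.2]), 55, 'cov 22/24', 1.11) scene (array([ 652.9, -173.3]), 34, 'cov 14/24', 0.98) wrist (array([ 652.8, -175.5]), 291, 'cov 24/24', 1.23)
fun bore top (array([ 653.3, -173.5]), 47, 'cov 22/24', 1.19) scene (array([ 651.9, -174.7]), 46, 'cov 23/24', 1.14) wrist (array([ 653. , -175.8]), 176, 'cov 24/24', 0.43)
bas out top (array([ 460.1, -228. ]), 31, 'cov 9/24', 1.24) scene (array([ 457.7, -235. ]), 35, 'cov 18/24', 1.35) wrist (array([ 466.3, -229.6]), 254, 'cov 24/24', 1.02)
bas mouth top (array([ 471.3, -225.2]), 26, 'cov 9/24', 1.37) scene (array([ 461.4, -229.1]), 34, 'cov 17/24', 1.24) wrist (array([ 466.8, -229.6]), 192, 'cov 24/24', 0.49)
cup top (array([674.1, 177.7]), 59, 'cov 20/24', 1.09) scene (array([677.5, 177.1]), 55, 'cov 19/24', 1.09) wrist 
lev top (array([659.2,  49. ]), 62, 'cov 20/24', 1.13) scene (array([659.4,  47.8]), 41, 'cov 16/24', 1.24) wrist 
tamp foot top (array([675., -62.]), 58, 'cov 21/24', 1.27) scene (array([682.1, -61.8]), 32, 'cov 17/24', 1.09) wrist (array([677.1, -67.3]), 169, 'cov 20/24', 1.14)
purple top (array([557.1, -59.1]), 75, 'cov 24/24', 1.12) scene (array([561.9, -59.3]), 36, 'cov 17/24', 1.39) wrist (array([560.3, -63.7]), 147, 'cov 21/24', 0.76)
w1 top (array([453.9, 291.1]), 97, 'cov 24/24', 0.99) scene (array([454. , 291.9]), 58, 'cov 24/24', 1.11) wrist 
w2 top (array([439.6, 197.4]), 95, 'cov 24/24', 0.98) scene (array([438.8, 197.1]), 55, 'cov 22/24', 1.08) wrist 
w3 top (array([425.2, 104. ]), 94, 'cov 24/24', 0.95) scene (array([424.9, 103.7]), 55, 'cov 23/24', 0.99) wrist
```

>>> send_rows(rows=[[20, 23, -17, 0, 0, 0], [50, 45, -33, 0, 0, 0], [100, 45, -33, 0, 0, 0], [130, 45, -33, 0, 0, 0], [130, 45, -33, 0, 0, 0]])

```text
clock: 2.72
position: [650.2, -172.9, 71.9]
tool_rot: [[-0.007, 1.0, -0.0], [0.003, -0.0, -1.0], [-1.0, -0.007, -0.003]]
wrist_force: [0.0, 0.8, 0.1]
finger_gap: 1.004
```

```bash
python3 - <<'E'
from h import *
w=manip.camera("wrist");cv2.imwrite("pics/w4.png",w["image"][:,:,::-1])
o=manip.observe();print(o["position"],circ(w,(653,-175),45,25.5,True))
E
```

```text
[ 652.22529067 -173.63548383   74.55480783] (array([ 653.6, -176. ]), 279, 'cov 24/24', 0.53)
```

View pics/w4.png

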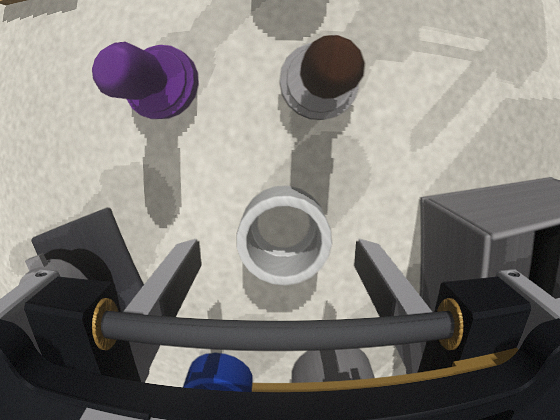

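>>> send_rows(rows=[[15, 0, 1, 0, 0, 0], [30, 0, 1, 0, 0, 0], [45, 0, 1, 0, 0, 0], [56, 0, 1, 0, 0, 0], [60, 0, 1, 0, 0, 0]])

```text
clock: 3.4
position: [652.3, -174.2, 13.9]
tool_rot: [[-0.002, 1.0, 0.0], [0.001, 0.0, -1.0], [-1.0, -0.002, -0.001]]
wrist_force: [-0.2, -0.0, 0.4]
finger_gap: 0.996
```

>>> send_rows(rows=[[0, 0, 0, 0, 0, 0], [0, 0, 0, 0, 0, 0], [0, 0, 0, 0, 0, 0], [0, 0, 0, 0, 0, 0], [0, 0, 0, 0, 0, 0]], fingers=-1, newtons=20)

```text
clock: 4.03
position: [653.7, -174.8, 16.2]
tool_rot: [[0.001, 1.0, 0.0], [-0.0, 0.0, -1.0], [-1.0, 0.001, 0.0]]
wrist_force: [-0.2, 0.1, 2.2]
finger_gap: 0.691
```

>>> send_rows(rows=[[-8, 0, 0, 0, 0, 0], [-30, 0, 0, 0, 0, 0], [-70, 0, 0, 0, 0, 0], [-110, -20, 5, 0, 0, 0], [-130, -60, 15, 0, 0, 0]])

```text
clock: 4.65
position: [595.6, -190.6, 150.6]
tool_rot: [[0.007, 1.0, 0.002], [-0.003, 0.002, -1.0], [-1.0, 0.007, 0.003]]
wrist_force: [-0.0, -0.3, -1.1]
finger_gap: 0.692
```

>>> send_rows(rows=[[0, -40, 12, 0, 0, 0], [0, -80, 24, 0, 0, 0], [0, -115, 34, 0, 0, 0], [0, -126, 38, 0, 0, 0], [0, -126, 38, 0, 0, 0]])

```text
clock: 5.28
position: [467.7, -228.1, 146.6]
tool_rot: [[0.002, 1.0, -0.001], [-0.001, -0.001, -1.0], [-1.0, 0.002, 0.001]]
wrist_force: [0.3, -0.2, -0.9]
finger_gap: 0.69
```

```bash
python3 - <<'E'
from h import *
w=manip.camera("wrist")
w=manip.camera("wrist");cv2.imwrite("pics/w5.png",w["image"][:,:,::-1])
o=manip.observe();print(o["clock"],o["position"],o["tool_rot"].round(4),o["qd"].round(2))
zt=o["position"][2]-15+45
for R in(33,25.5):print(circ(w,o["position"][:2],zt,R,True))
print(circ(w,(467,-229),75,36,True),circ(w,(467,-229),75,29.5,True))
t=manip.camera("top");print(circ(t,o["position"][:2],zt,33),circ(t,o["position"][:2],zt,25.5))
E
```

```text
5.375 [ 468.44261817 -227.80367782  146.18480966] [[ 1.8e-03  1.0e+00  6.0e-04]
 [-6.0e-04  6.0e-04 -1.0e+00]
 [-1.0e+00  1.8e-03  6.0e-04]] [ 0.61  0.73 -0.26 -0.15  0.07 -0.07]
(array([ 469.6, -220.9]), 526, 'cov 24/24', 1.3)
(array([ 467.3, -228.6]), 420, 'cov 24/24', 0.84)
(array([ 466.3, -221. ]), 331, 'cov 24/24', 1.02) (array([ 466.2, -229.7]), 249, 'cov 21/24', 0.75)
(array([ 477.8, -238.3]), 53, 'cov 19/24', 1.18) (array([ 463.4, -217.7]), 48, 'cov 19/24', 1.4)
```

View pics/w5.png

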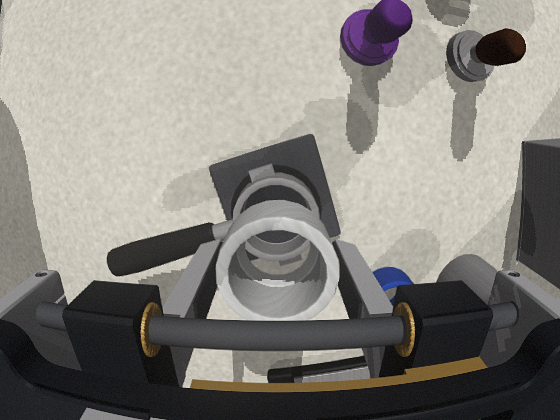

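>>> send_rows(rows=[[10, -1, 1, 0, 0, 0], [22, -1, 1, 0, 0, 0], [34, -1, 1, 0, 0, 0], [44, -1, 1, 0, 0, 0], [44, -1, 1, 0, 0, 0]])

```text
clock: 6.05
position: [465.3, -228.0, 100.0]
tool_rot: [[-0.002, 1.0, 0.0], [0.002, 0.0, -1.0], [-1.0, -0.002, -0.002]]
wrist_force: [0.4, -0.1, -1.3]
finger_gap: 0.689
```

```bash
python3 - <<'E'
from h import *
w=manip.camera("wrist")
w=manip.camera("wrist");cv2.imwrite("pics/w6.png",w["image"][:,:,::-1])
o=manip.observe();print(o["clock"],o["position"],o["tool_rot"].round(4),o["qd"].round(2))
zt=o["position"][2]-15+45
for R in(33,25.5):print(circ(w,o["position"][:2],zt,R,True,span=4))
print(circ(w,(467,-229),75,36,True,span=4),circ(w,(467,-229),75,29.5,True,span=4))
s=manip.camera("scene");t=manip.camera("top")
cv2.imwrite("pics/s6.png",cv2.resize(s["image"][130:230,190:300,::-1],None,fx=6,fy=6,interpolation=cv2.INTER_CUBIC))
cv2.imwrite("pics/w6c.png",cv2.resize(w["image"][120:330,190:360,::-1],None,fx=2.8,fy=2.8,interpolation=cv2.INTER_CUBIC))
E
```

```text
6.15 [ 466.25554732 -228.70384335  101.39003507] [[ 0.e+00  1.e+00  3.e-04]
 [ 0.e+00  3.e-04 -1.e+00]
 [-1.e+00  0.e+00 -0.e+00]] [-0.02 -0.6  -0.56  0.02 -0.03  0.07]
(array([ 464.6, -229.6]), 500, 'cov 20/24', 1.24)
(array([ 465.1, -228.6]), 406, 'cov 24/24', 0.8)
(array([ 466.2, -229.5]), 448, 'cov 24/24', 1.22) (array([ 471.2, -225.1]), 338, 'cov 22/24', 1.28)
```

View pics/s6.png

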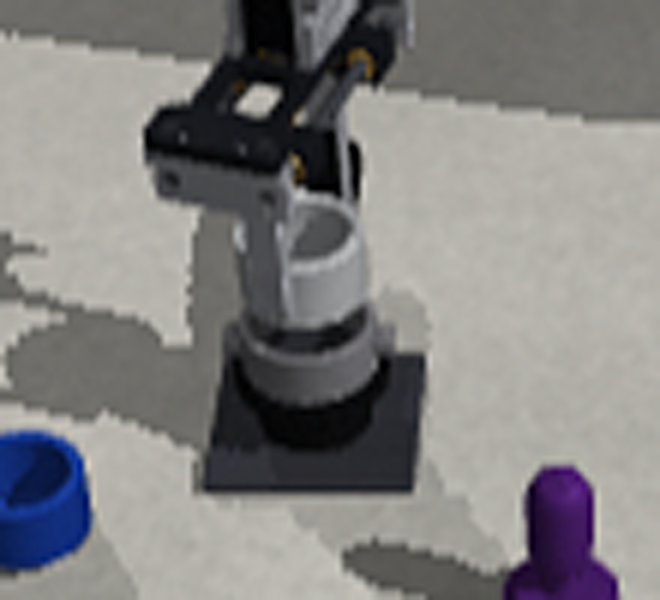

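View pics/w6c.png

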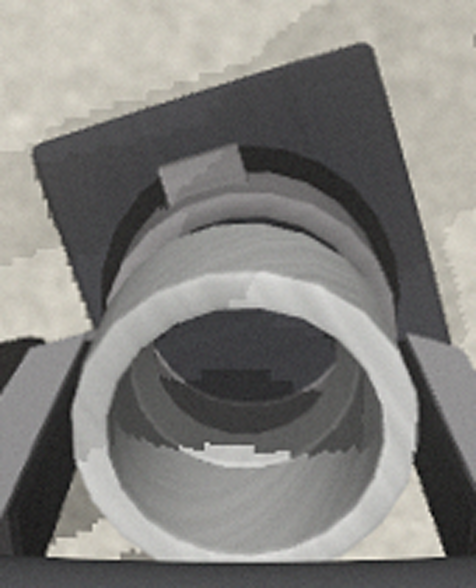

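>>> send_rows(rows=[[2, 1, 1, 0, 0, 0], [5, 1, 1, 0, 0, 0], [8, 1, 1, 0, 0, 0], [11, 1, 1, 0, 0, 0], [13, 1, 1, 0, 0, 0]])

```text
clock: 6.88
position: [467.0, -229.6, 88.1]
tool_rot: [[-0.0, 1.0, 0.0], [0.0, 0.0, -1.0], [-1.0, -0.0, -0.0]]
wrist_force: [-0.0, 0.6, -0.5]
finger_gap: 0.692
```

>>> send_rows(rows=[[0.5, 0, 0, 0, 0, 0], [1, 0, 0, 0, 0, 0], [2, 0, 0, 0, 0, 0], [2.5, 0, 0, 0, 0, 0], [3, 0, 0, 0, 0, 0]])

```text
clock: 7.5
position: [467.2, -229.7, 85.5]
tool_rot: [[0.0, 1.0, 0.0], [-0.0, 0.0, -1.0], [-1.0, 0.0, 0.0]]
wrist_force: [-0.0, 0.2, -0.7]
finger_gap: 0.692
```

>>> send_rows(rows=[[0.5, 0, 0, 0, 0, 0], [1, 0, 0, 0, 0, 0], [1.5, 0, 0, 0, 0, 0], [2, 0, 0, 0, 0, 0], [2.5, 0, 0, 0, 0, 0]])

```text
clock: 8.12
position: [467.2, -229.7, 83.1]
tool_rot: [[-0.0, 1.0, 0.0], [0.0, 0.0, -1.0], [-1.0, -0.0, -0.0]]
wrist_force: [-1.0, 0.1, 1.3]
finger_gap: 0.69
```

>>> send_rows(rows=[[0.3, 0, 0, 0, 0, 0], [0.6, 0, 0, 0, 0, 0], [0.9, 0, 0, 0, 0, 0], [1.2, 0, 0, 0, 0, 0], [1.5, 0, 0, 0, 0, 0]])

```text
clock: 8.75
position: [467.2, -229.7, 83.0]
tool_rot: [[-0.0, 1.0, 0.0], [0.0, 0.0, -1.0], [-1.0, -0.0, -0.0]]
wrist_force: [-5.2, 3.8, 12.6]
finger_gap: 0.688
```

>>> send_rows(rows=[[0, -0.3, -0.3, 0, 0, 0], [0, -0.6, -0.6, 0, 0, 0], [0, -0.9, -0.9, 0, 0, 0], [0, -0.9, -0.9, 0, 0, 0], [0, -0.9, -0.9, 0, 0, 0]])

```text
clock: 9.38
position: [467.2, -229.7, 83.1]
tool_rot: [[0.002, 1.0, 0.0], [-0.002, 0.0, -1.0], [-1.0, 0.002, 0.002]]
wrist_force: [-2.0, 0.9, 7.6]
finger_gap: 0.688
```

```bash
python3 - <<'E'
from h import *
o=manip.observe();print(o["position"],o["wrist_force"].round(1),o["ft_torque"].round(2))
w=manip.camera("wrist");s=manip.camera("scene");
cv2.imwrite("pics/s7.png",cv2.resize(s["image"][130:230,190:300,::-1],None,fx=6,fy=6,interpolation=cv2.INTER_CUBIC))
cv2.imwrite("pics/w7c.png",cv2.resize(w["image"][120:330,190:360,::-1],None,fx=2.8,fy=2.8,interpolation=cv2.INTER_CUBIC))
E
```

```text
[ 467.16933153 -229.67955317   83.05620445] [-2.   0.9  7.6] [ 0.11  0.31 -0.05]
```

View pics/s7.png

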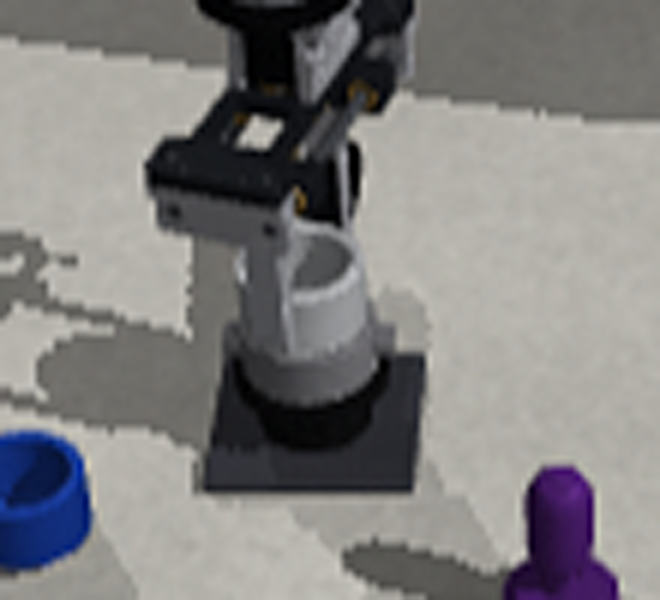

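View pics/w7c.png

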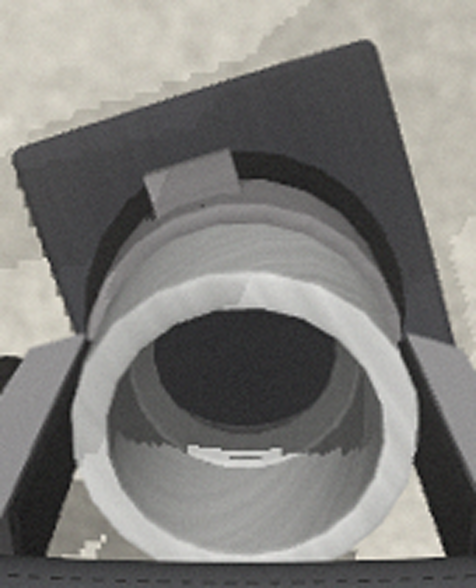

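>>> send_rows(rows=[[-1, 0, 0, 0, 0, 0], [-1, 0, 0, 0, 0, 0], [-1, 0, 0, 0, 0, 0], [-1, 0, 0, 0, 0, 0], [-1, 0, 0, 0, 0, 0]], fingers=1)

```text
clock: 10.1
position: [466.2, -228.7, 82.3]
tool_rot: [[-0.0, 1.0, 0.0], [0.0, 0.0, -1.0], [-1.0, -0.0, -0.0]]
wrist_force: [0.1, -0.4, -0.1]
finger_gap: 0.999
```

>>> send_rows(rows=[[-10, 0, 0, 0, 0, 0], [-30, 0, 0, 0, 0, 0], [-60, 0, 0, 0, 0, 0], [-90, 0, 0, 0, 0, 0], [-100, 0, 0, 0, 0, 0]])

```text
clock: 10.72
position: [467.7, -229.7, 185.3]
tool_rot: [[0.004, 1.0, 0.0], [-0.003, 0.0, -1.0], [-1.0, 0.004, 0.003]]
wrist_force: [-0.6, 0.5, -0.4]
finger_gap: 0.999
```

```bash
python3 - <<'E'
from h import *
w=manip.camera("wrist");w=manip.camera("wrist");s=manip.camera("scene");t=manip.camera("top")
o=manip.observe();print(o["position"],o["wrist_force"].round(1))
for z in(112,115,118):print(z,[circ(w,(467,-229),z,R,True,span=6) for R in (33,25.5)])
print("scene",circ(s,(467,-227),112,33,span=6))
cv2.imwrite("pics/s8.png",cv2.resize(s["image"][130:230,190:300,::-1],None,fx=6,fy=6,interpolation=cv2.INTER_CUBIC))
cv2.imwrite("pics/w8.png",w["image"][:,:,::-1])
E
```

```text
[ 465.72240146 -228.37399527  181.59285162] [0.2 0.6 0.3]
112 [(array([ 466.1, -230.7]), 342, 'cov 24/24', 0.98), (array([ 466.3, -230.6]), 227, 'cov 24/24', 0.34)]
115 [(array([ 465.9, -227.5]), 356, 'cov 24/24', 1.36), (array([ 466.3, -229.7]), 226, 'cov 24/24', 0.29)]
118 [(array([ 466.1, -226.2]), 348, 'cov 24/24', 1.21), (array([ 466.3, -228.8]), 227, 'cov 24/24', 0.35)]
scene (array([ 462.4, -231. ]), 26, 'cov 14/24', 1.08)
```

View pics/s8.png

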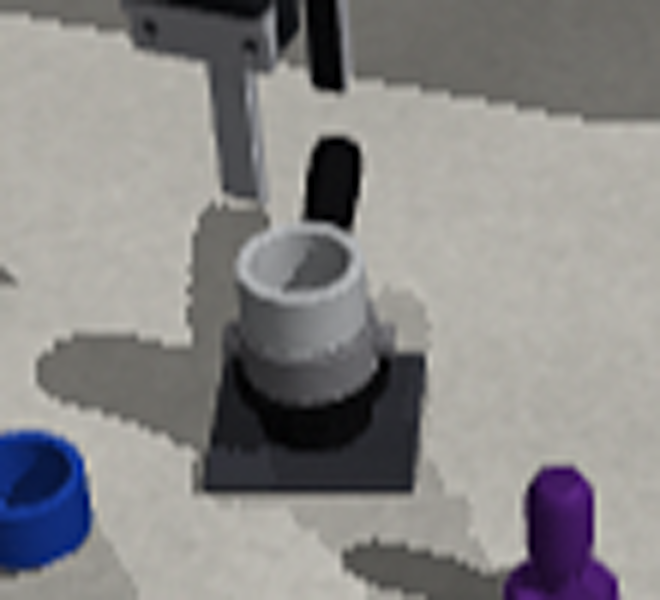

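View pics/w8.png

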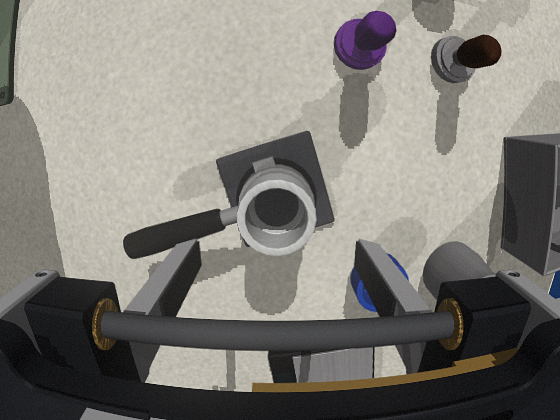

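>>> send_rows(rows=[[0, 40, -31, 0, 0, 0], [0, 85, -66, 0, 0, 0], [0, 130, -101, 0, 0, 0], [0, 175, -136, 0, 0, 0], [0, 211, -165, 0, 0, 0]])

```text
clock: 11.55
position: [677.6, -61.8, 179.9]
tool_rot: [[-0.003, 1.0, 0.001], [0.001, 0.001, -1.0], [-1.0, -0.003, -0.001]]
wrist_force: [0.5, -1.1, 0.2]
finger_gap: 1.001
```

>>> send_rows(rows=[[5, 0, 0, 0, 0, 0], [15, 0, 0, 0, 0, 0], [25, 0, 0, 0, 0, 0], [30, 0, 0, 0, 0, 0], [30, 0, 0, 0, 0, 0]])

```text
clock: 12.18
position: [676.4, -64.3, 151.8]
tool_rot: [[-0.001, 1.0, -0.001], [0.0, -0.001, -1.0], [-1.0, -0.001, -0.0]]
wrist_force: [0.3, 0.7, -0.2]
finger_gap: 0.997
```

```bash
python3 - <<'E'
from h import *
w=manip.camera("wrist");w=manip.camera("wrist");s=manip.camera("scene");t=manip.camera("top")
o=manip.observe();print(o["position"])
hs=cv2.cvtColor(w["image"],cv2.COLOR_RGB2HSV)
im=w["image"].astype(int)
m=((im[:,:,0]>im[:,:,2]*1.5)&(im.max(2)<140)).astype(np.uint8);m[290:]=0
m=cv2.morphologyEx(m,cv2.MORPH_OPEN,np.ones((3,3)))
for ct in cv2.findContours(m,0,1)[0]:
    if cv2.contourArea(ct)>200:
        (u,v),r=cv2.minEnclosingCircle(ct);M=cv2.moments(ct);cc=(M["m10"]/M["m00"],M["m01"]/M["m00"]);e=cv2.fitEllipse(ct)
        print((u,v),r,cc,e,"@65",wcast(w,cc,70))
for z,R in((21,29),):print(circ(w,(677,-64),z,R,True,span=6))
cv2.imwrite("pics/w9.png",w["image"][:,:,::-1])
E
```

```text
[677.58854186 -63.97312794 153.21325832]
(280.5, 217.5) 15.890348434448242 (282.35763888888886, 216.69692460317458) ((281.60882568359375, 216.84671020507812), (18.07250213623047, 29.18583106994629), 0.2355155497789383) @65 [680.40708205 -65.91257725  70.        ]
(array([679. , -62.7]), 177, 'cov 20/24', 1.09)
```

View pics/w9.png

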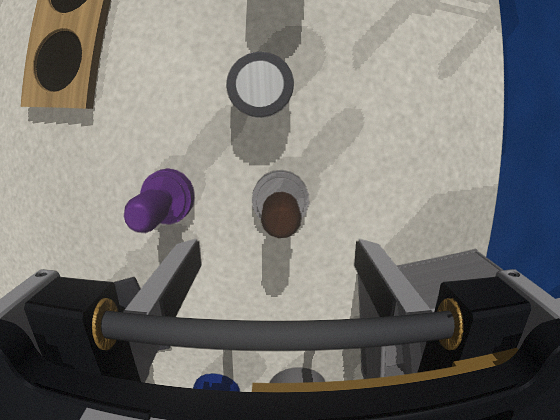

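>>> send_rows(rows=[[20, 1, 1, 0, 0, 0], [50, 1, 1, 0, 0, 0], [80, 1, 1, 0, 0, 0], [100, 1, 1, 0, 0, 0], [106, 1, 1, 0, 0, 0]])

```text
clock: 13.0
position: [676.7, -64.3, 43.9]
tool_rot: [[-0.004, 1.0, 0.0], [0.001, 0.0, -1.0], [-1.0, -0.004, -0.001]]
wrist_force: [0.3, -1.0, 0.7]
finger_gap: 1.0
```

>>> send_rows(rows=[[0, 0, 0, 0, 0, 0], [0, 0, 0, 0, 0, 0], [0, 0, 0, 0, 0, 0], [0, 0, 0, 0, 0, 0], [0, 0, 0, 0, 0, 0]], fingers=-1, newtons=40)

```text
clock: 13.62
position: [678.4, -64.7, 46.8]
tool_rot: [[0.001, 1.0, 0.0], [-0.0, 0.0, -1.0], [-1.0, 0.001, 0.0]]
wrist_force: [-0.3, -0.3, 0.6]
finger_gap: 0.506
```

>>> send_rows(rows=[[0, 0, 0, 0, 0, 0], [0, 0, 0, 0, 0, 0], [0, 0, 0, 0, 0, 0], [0, 0, 0, 0, 0, 0], [0, 0, 0, 0, 0, 0]])

```text
clock: 14.25
position: [678.7, -64.7, 46.7]
tool_rot: [[0.001, 1.0, 0.0], [-0.0, 0.0, -1.0], [-1.0, 0.001, 0.0]]
wrist_force: [2.1, -0.3, -0.7]
finger_gap: 0.343
```

>>> send_rows(rows=[[-5, 0, 0, 0, 0, 0], [-25, 0, 0, 0, 0, 0], [-60, 0, 0, 0, 0, 0], [-95, 0, 0, 0, 0, 0], [-120, 0, 0, 0, 0, 0]])

```text
clock: 14.88
position: [678.5, -64.8, 169.6]
tool_rot: [[0.002, 1.0, 0.0], [-0.001, 0.0, -1.0], [-1.0, 0.002, 0.001]]
wrist_force: [0.7, -0.4, -4.2]
finger_gap: 0.348
```

>>> send_rows(rows=[[0, -35, -23, 0, 0, 0], [0, -80, -53, 0, 0, 0], [0, -130, -86, 0, 0, 0], [0, -175, -116, 0, 0, 0], [0, -215, -143, 0, 0, 0]])

```text
clock: 15.5
position: [461.0, 79.2, 167.3]
tool_rot: [[-0.0, 1.0, 0.0], [0.0, 0.0, -1.0], [-1.0, -0.0, -0.0]]
wrist_force: [0.5, 1.8, -4.0]
finger_gap: 0.342
```

>>> send_rows(rows=[[0, -20, -13, 0, 0, 0], [10, -38, -25, 0, 0, 0], [25, -38, -25, 0, 0, 0], [40, -38, -25, 0, 0, 0], [45, -38, -25, 0, 0, 0]])

```text
clock: 16.12
position: [424.7, 102.7, 120.1]
tool_rot: [[-0.002, 1.0, -0.001], [-0.0, -0.001, -1.0], [-1.0, -0.002, 0.0]]
wrist_force: [-0.6, -0.5, -4.1]
finger_gap: 0.346
```

```bash
python3 - <<'E'
from h import *
w=manip.camera("wrist");w=manip.camera("wrist");s=manip.camera("scene");t=manip.camera("top")
o=manip.observe();print(o["clock"],o["position"],o["tool_rot"].round(3),o["wrist_force"].round(1),o["finger_gap"])
print(circ(w,(425,104),16,37.5,True,span=5))
zb=o["position"][2]-46.7
print(circ(w,o["position"][:2],zb+21,29,True,span=5),circ(w,o["position"][:2],zb,29,True,span=5))
cv2.imwrite("pics/s10.png",cv2.resize(s["image"][130:260,280:460,::-1],None,fx=4,fy=4,interpolation=cv2.INTER_CUBIC))
cv2.imwrite("pics/w10.png",w["image"][:,:,::-1])
E
```

```text
16.325 [425.73994765 102.92403387 121.5044103 ] [[ 0.  1. -0.]
 [-0. -0. -1.]
 [-1.  0.  0.]] [ 0.1 -0.2 -3.9] 0.3455665138625111
(array([424.6, 101.7]), 237, 'cov 20/24', 0.91)
(array([424.2, 104.2]), 267, 'cov 16/24', 1.23) (array([423.9, 101.7]), 264, 'cov 18/24', 1.25)
```

View pics/w10.png

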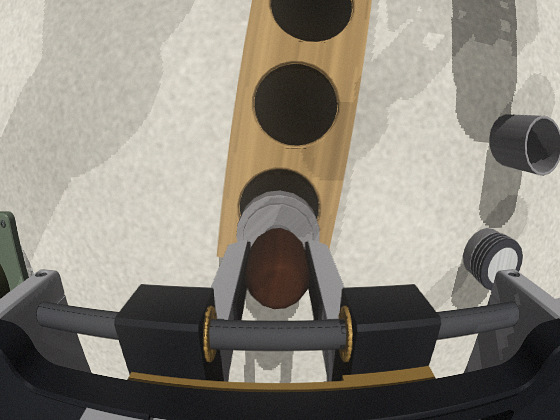

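View pics/s10.png

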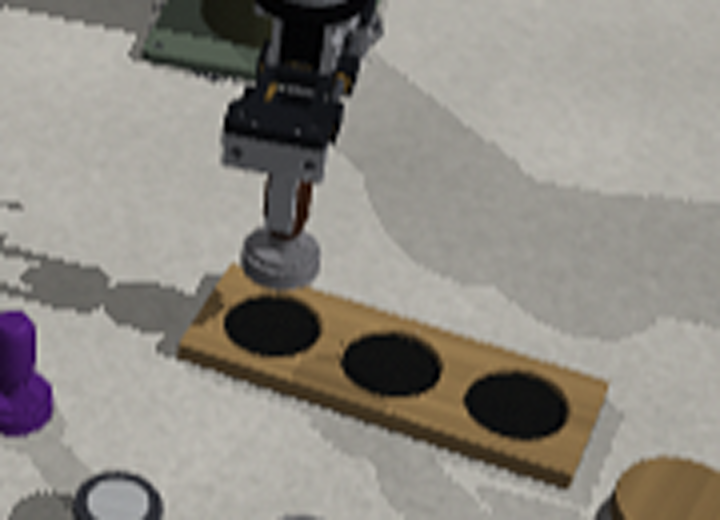

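>>> send_rows(rows=[[12, 0, -1, 0, 0, 0], [27, 0, -1, 0, 0, 0], [42, 0, -1, 0, 0, 0], [52, 0, -1, 0, 0, 0], [57, 0, -1, 0, 0, 0]])

```text
clock: 16.95
position: [424.5, 104.2, 63.3]
tool_rot: [[-0.002, 1.0, 0.0], [-0.0, 0.0, -1.0], [-1.0, -0.002, 0.0]]
wrist_force: [0.4, -0.5, -3.9]
finger_gap: 0.346
```

>>> send_rows(rows=[[1, 0, 0, 0, 0, 0], [2, 0, 0, 0, 0, 0], [3, 0, 0, 0, 0, 0], [4, 0, 0, 0, 0, 0], [5, 0, 0, 0, 0, 0]])

```text
clock: 17.58
position: [425.3, 104.2, 59.5]
tool_rot: [[0.0, 1.0, 0.0], [0.0, 0.0, -1.0], [-1.0, 0.0, -0.0]]
wrist_force: [-0.6, 0.0, -4.3]
finger_gap: 0.345
```

>>> send_rows(rows=[[0.4, 0, 0, 0, 0, 0], [0.8, 0, 0, 0, 0, 0], [1.2, 0, 0, 0, 0, 0], [1.6, 0, 0, 0, 0, 0], [2, 0, 0, 0, 0, 0]])

```text
clock: 18.2
position: [425.3, 104.2, 57.5]
tool_rot: [[0.0, 1.0, 0.0], [-0.0, 0.0, -1.0], [-1.0, 0.0, 0.0]]
wrist_force: [-0.0, 0.6, -2.0]
finger_gap: 0.344
```

Contact is starting (Fz −4.3 → −2.0) at the expected height. Another 0.6 mm, then release.

>>> send_rows(rows=[[0.2, 0, 0, 0, 0, 0], [0.4, 0, 0, 0, 0, 0], [0.6, 0, 0, 0, 0, 0], [0.6, 0, 0, 0, 0, 0], [0.6, 0, 0, 0, 0, 0]])

```text
clock: 18.82
position: [425.4, 104.2, 57.4]
tool_rot: [[0.0, 1.0, 0.0], [-0.0, 0.0, -1.0], [-1.0, 0.0, 0.0]]
wrist_force: [-2.2, 0.7, 5.1]
finger_gap: 0.347
```

>>> send_rows(rows=[[0, 0, 0, 0, 0, 0], [0, 0, 0, 0, 0, 0], [0, 0, 0, 0, 0, 0], [0, 0, 0, 0, 0, 0], [0, 0, 0, 0, 0, 0]], fingers=0.8)

```text
clock: 19.45
position: [425.2, 104.2, 56.8]
tool_rot: [[0.0, 1.0, 0.0], [0.0, 0.0, -1.0], [-1.0, 0.0, -0.0]]
wrist_force: [0.0, -1.0, -0.4]
finger_gap: 0.842
```

>>> send_rows(rows=[[-10, 0, 0, 0, 0, 0], [-35, 0, 0, 0, 0, 0], [-70, 0, 0, 0, 0, 0], [-105, 0, 0, 0, 0, 0], [-120, 0, 0, 0, 0, 0]])

```text
clock: 20.08
position: [426.7, 104.3, 179.7]
tool_rot: [[0.005, 1.0, 0.0], [0.0, 0.0, -1.0], [-1.0, 0.005, -0.0]]
wrist_force: [0.2, -0.3, 0.2]
finger_gap: 0.904
```

>>> send_rows(rows=[[0, 35, 8, 0, 0, 0], [0, 85, 20, 0, 0, 0], [0, 140, 33, 0, 0, 0], [0, 190, 45, 0, 0, 0], [20, 234, 55, 0, 0, 0]], fingers=1)

```text
clock: 20.7
position: [662.2, 48.6, 157.8]
tool_rot: [[0.003, 1.0, -0.0], [-0.0, -0.0, -1.0], [-1.0, 0.003, 0.0]]
wrist_force: [-0.5, -0.1, 0.5]
finger_gap: 1.001
```

>>> send_rows(rows=[[15, 0, 0, 0, 0, 0], [35, 0, 0, 0, 0, 0], [55, 0, 0, 0, 0, 0], [65, 0, 0, 0, 0, 0], [65, 0, 0, 0, 0, 0]])

```text
clock: 21.32
position: [658.0, 49.6, 91.0]
tool_rot: [[-0.002, 1.0, 0.001], [0.0, 0.001, -1.0], [-1.0, -0.002, -0.0]]
wrist_force: [-0.2, 0.3, 0.3]
finger_gap: 1.004
```

```bash
python3 - <<'E'
from h import *
w=manip.camera("wrist");w=manip.camera("wrist");t=manip.camera("top")
o=manip.observe();print(o["clock"],o["position"])
print("lev",circ(w,(660,47),42,30,True,span=6))
cv2.imwrite("pics/t11.png",cv2.resize(t["image"][210:290,130:262,::-1],None,fx=6,fy=6,interpolation=cv2.INTER_CUBIC))
cv2.imwrite("pics/w11.png",w["image"][:,:,::-1])
E
```

```text
21.475 [659.92408755  49.35825834  93.12172866]
lev (array([660.5,  48.5]), 328, 'cov 24/24', 0.81)
```

View pics/w11.png

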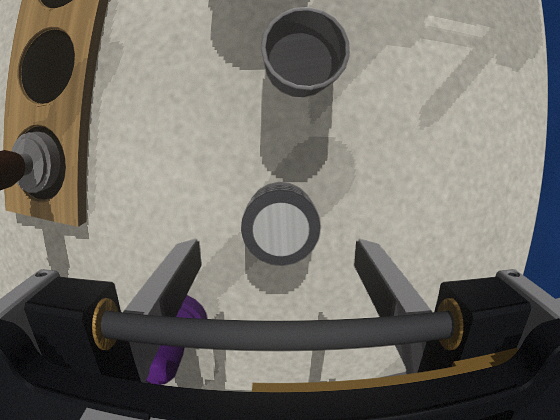

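View pics/t11.png

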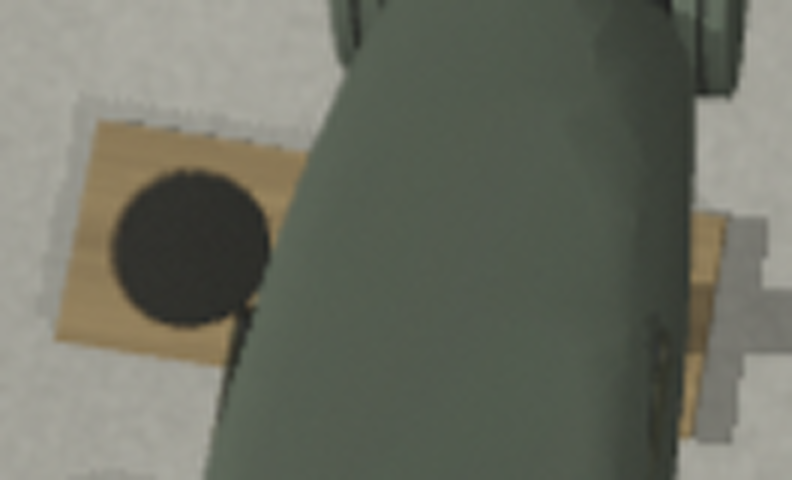

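>>> send_rows(rows=[[20, 0, 0, 0, 0, 0], [40, 0, 0, 0, 0, 0], [60, 0, 0, 0, 0, 0], [73, 0, 0, 0, 0, 0], [79, 0, 0, 0, 0, 0]])

```text
clock: 22.1
position: [658.2, 49.3, 11.0]
tool_rot: [[-0.002, 1.0, 0.0], [0.0, 0.0, -1.0], [-1.0, -0.002, -0.0]]
wrist_force: [0.2, 0.0, 0.1]
finger_gap: 0.997
```

>>> send_rows(rows=[[0, 0, 0, 0, 0, 0], [0, 0, 0, 0, 0, 0], [0, 0, 0, 0, 0, 0], [0, 0, 0, 0, 0, 0], [0, 0, 0, 0, 0, 0]], fingers=-1, newtons=40)

```text
clock: 22.72
position: [660.2, 49.3, 13.7]
tool_rot: [[0.002, 1.0, 0.0], [-0.0, 0.0, -1.0], [-1.0, 0.002, 0.0]]
wrist_force: [0.9, 0.0, 1.4]
finger_gap: 0.635
```

>>> send_rows(rows=[[0, 0, 0, 0, 0, 0], [0, 0, 0, 0, 0, 0], [0, 0, 0, 0, 0, 0], [0, 0, 0, 0, 0, 0], [0, 0, 0, 0, 0, 0]])

```text
clock: 23.35
position: [660.2, 49.2, 13.7]
tool_rot: [[0.002, 1.0, 0.0], [-0.0, 0.0, -1.0], [-1.0, 0.002, 0.0]]
wrist_force: [2.9, -1.0, 4.7]
finger_gap: 0.637
```

>>> send_rows(rows=[[-5, 0, 0, 0, 0, 0], [-25, 0, 0, 0, 0, 0], [-60, 0, 0, 0, 0, 0], [-95, -10, -7, 0, 0, 0], [-115, -35, -23, 0, 0, 0]])

```text
clock: 23.98
position: [625.1, 71.8, 130.5]
tool_rot: [[0.003, 1.0, -0.001], [-0.0, -0.001, -1.0], [-1.0, 0.003, 0.0]]
wrist_force: [-0.4, 1.0, -4.1]
finger_gap: 0.633
```

>>> send_rows(rows=[[0, -40, -27, 0, 0, 0], [0, -85, -57, 0, 0, 0], [0, -130, -88, 0, 0, 0], [0, -170, -115, 0, 0, 0], [0, -186, -125, 0, 0, 0]])

```text
clock: 24.6
position: [434.6, 198.0, 127.5]
tool_rot: [[-0.003, 1.0, 0.003], [-0.001, 0.003, -1.0], [-1.0, -0.003, 0.001]]
wrist_force: [0.2, 0.5, -3.6]
finger_gap: 0.632
```

>>> send_rows(rows=[[10, 0, 0, 0, 0, 0], [30, 0, 0, 0, 0, 0], [50, 0, 0, 0, 0, 0], [60, 0, 0, 0, 0, 0], [60, 0, 0, 0, 0, 0]])

```text
clock: 25.22
position: [438.1, 196.5, 66.9]
tool_rot: [[-0.002, 1.0, -0.001], [-0.001, -0.001, -1.0], [-1.0, -0.002, 0.001]]
wrist_force: [0.2, -0.5, -3.1]
finger_gap: 0.628
```

```bash
python3 - <<'E'
from h import *
w=manip.camera("wrist");w=manip.camera("wrist");s=manip.camera("scene")
o=manip.observe();print(o["clock"],o["position"],o["tool_rot"].round(3),o["wrist_force"].round(1),o["finger_gap"])
print("lev",circ(w,o["position"][:2],o["position"][2]+28.3,30,True,span=6))
print("w2",circ(w,(439.3,197.4),16,37.5,True,span=6),"w1",circ(w,(454,291.4),16,37.5,True,span=6))
cv2.imwrite("pics/w12.png",w["image"][:,:,::-1])
cv2.imwrite("pics/s12.png",cv2.resize(s["image"][130:260,280:460,::-1],None,fx=4,fy=4,interpolation=cv2.INTER_CUBIC))
E
```

```text
25.375 [439.28392429 197.21143001  68.59987545] [[ 0.002  1.    -0.   ]
 [ 0.    -0.    -1.   ]
 [-1.     0.002 -0.   ]] [ 0.3 -0.2 -3.9] 0.6317099725118264
lev (array([438. , 197.3]), 745, 'cov 24/24', 1.22)
w2 (array([439.6, 195.9]), 299, 'cov 20/24', 0.98) w1 (array([454.2, 290.3]), 476, 'cov 24/24', 1.01)
```

View pics/w12.png

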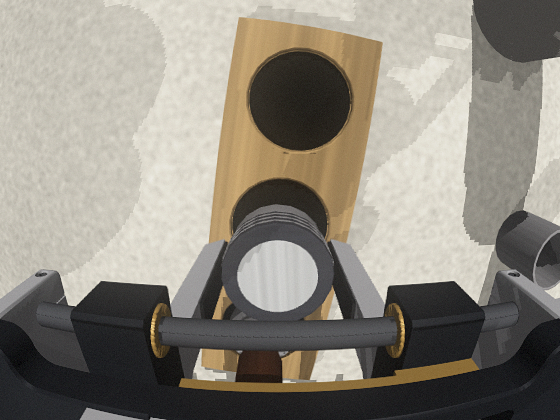

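View pics/s12.png

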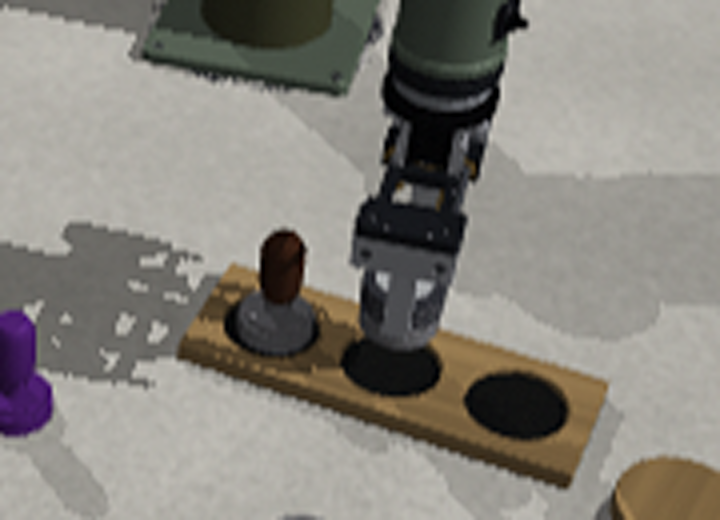

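Well aligned, and the tamper is standing in its well. Lower the leveller (68.6 → 24.7).

>>> send_rows(rows=[[8, 0, 0, 0, 0, 0], [18, 0, 0, 0, 0, 0], [28, 0, 0, 0, 0, 0], [35, 0, 0, 0, 0, 0], [38, 0, 0, 0, 0, 0]])

```text
clock: 26.0
position: [437.6, 197.1, 29.0]
tool_rot: [[-0.001, 1.0, 0.0], [-0.0, 0.0, -1.0], [-1.0, -0.001, 0.0]]
wrist_force: [-0.1, 0.5, -3.6]
finger_gap: 0.628
```

>>> send_rows(rows=[[1, 0, 0, 0, 0, 0], [2, 0, 0, 0, 0, 0], [3, 0, 0, 0, 0, 0], [3.5, 0, 0, 0, 0, 0], [4, 0, 0, 0, 0, 0]])

```text
clock: 26.62
position: [438.3, 197.3, 25.9]
tool_rot: [[0.0, 1.0, 0.0], [0.0, 0.0, -1.0], [-1.0, 0.0, -0.0]]
wrist_force: [-0.6, 0.4, -4.1]
finger_gap: 0.632
```

>>> send_rows(rows=[[0.4, 0, 0, 0, 0, 0], [0.8, 0, 0, 0, 0, 0], [1.2, 0, 0, 0, 0, 0], [1.6, 0, 0, 0, 0, 0], [2, 0, 0, 0, 0, 0]])

```text
clock: 27.25
position: [438.2, 197.3, 24.7]
tool_rot: [[-0.0, 1.0, 0.0], [-0.0, 0.0, -1.0], [-1.0, -0.0, 0.0]]
wrist_force: [-3.8, -1.8, 6.3]
finger_gap: 0.634
```

Contact at the expected height, so release.

>>> send_rows(rows=[[-0.5, 0, 0, 0, 0, 0], [-0.5, 0, 0, 0, 0, 0], [-0.5, 0, 0, 0, 0, 0], [-0.5, 0, 0, 0, 0, 0], [-0.5, 0, 0, 0, 0, 0]], fingers=0.9)

```text
clock: 27.88
position: [438.2, 197.2, 24.3]
tool_rot: [[0.0, 1.0, 0.0], [0.0, 0.0, -1.0], [-1.0, 0.0, -0.0]]
wrist_force: [0.1, -0.6, 0.0]
finger_gap: 0.952
```

>>> send_rows(rows=[[-10, 0, 0, 0, 0, 0], [-35, 0, 0, 0, 0, 0], [-70, 0, 0, 0, 0, 0], [-105, 0, 0, 0, 0, 0], [-125, 20, 2, 0, 0, 0]])

```text
clock: 28.5
position: [458.5, 195.7, 152.1]
tool_rot: [[0.003, 1.0, 0.001], [0.001, 0.001, -1.0], [-1.0, 0.003, -0.001]]
wrist_force: [0.7, 0.1, 0.8]
finger_gap: 0.951
```

>>> send_rows(rows=[[0, 50, 4, 0, 0, 0], [0, 105, 9, 0, 0, 0], [0, 160, 13, 0, 0, 0], [0, 205, 18, 0, 0, 0], [20, 216, 19, 0, 0, 0]], fingers=1)

```text
clock: 29.12
position: [678.7, 175.6, 131.9]
tool_rot: [[0.007, 1.0, -0.001], [0.001, -0.001, -1.0], [-1.0, 0.007, -0.001]]
wrist_force: [0.1, -0.4, 1.1]
finger_gap: 1.0
```

>>> send_rows(rows=[[5, 0, 0, 0, 0, 0], [15, 0, 0, 0, 0, 0], [20, 0, 0, 0, 0, 0], [20, 0, 0, 0, 0, 0], [20, 0, 0, 0, 0, 0]])

```text
clock: 29.75
position: [674.2, 176.5, 110.1]
tool_rot: [[0.001, 1.0, 0.001], [0.0, 0.001, -1.0], [-1.0, 0.001, -0.0]]
wrist_force: [0.4, 0.3, -0.0]
finger_gap: 0.997
```

```bash
python3 - <<'E'
from h import *
w=manip.camera("wrist");w=manip.camera("wrist")
o=manip.observe();print(o["clock"],o["position"])
for z,R in ((60,29),(60,26)):print(circ(w,(675,176),z,R,True,span=6))
cv2.imwrite("pics/w13.png",w["image"][:,:,::-1])
E
```

```text
29.85 [674.43403791 176.44089952 110.08973   ]
(array([676.1, 175.5]), 283, 'cov 19/24', 1.17)
(array([675.9, 177.1]), 370, 'cov 24/24', 1.11)
```

View pics/w13.png

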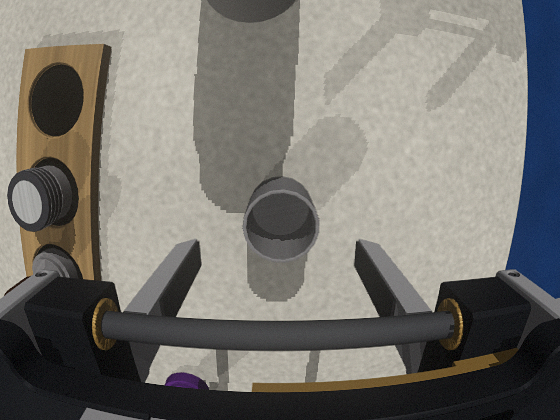

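>>> send_rows(rows=[[20, 1, 0, 0, 0, 0], [40, 1, 0, 0, 0, 0], [60, 1, 0, 0, 0, 0], [78, 1, 0, 0, 0, 0], [85, 1, 0, 0, 0, 0]])

```text
clock: 30.48
position: [673.7, 176.1, 21.6]
tool_rot: [[-0.004, 1.0, 0.0], [-0.0, 0.0, -1.0], [-1.0, -0.004, 0.0]]
wrist_force: [0.4, 0.0, -0.4]
finger_gap: 0.997
```

>>> send_rows(rows=[[0, 0, 0, 0, 0, 0], [0, 0, 0, 0, 0, 0], [0, 0, 0, 0, 0, 0], [0, 0, 0, 0, 0, 0], [0, 0, 0, 0, 0, 0]], fingers=-1, newtons=20)

```text
clock: 31.1
position: [676.0, 176.4, 25.4]
tool_rot: [[0.002, 1.0, 0.0], [0.0, 0.0, -1.0], [-1.0, 0.002, -0.0]]
wrist_force: [-0.6, 0.1, 2.4]
finger_gap: 0.619
```

>>> send_rows(rows=[[0, 0, 0, 0, 0, 0], [0, 0, 0, 0, 0, 0], [0, 0, 0, 0, 0, 0], [0, 0, 0, 0, 0, 0], [0, 0, 0, 0, 0, 0]])

```text
clock: 31.72
position: [676.0, 176.4, 25.3]
tool_rot: [[0.002, 1.0, 0.0], [0.0, 0.0, -1.0], [-1.0, 0.002, -0.0]]
wrist_force: [0.1, -0.7, 5.9]
finger_gap: 0.621
```

>>> send_rows(rows=[[-5, 0, 0, 0, 0, 0], [-25, 0, 0, 0, 0, 0], [-55, 0, 0, 0, 0, 0], [-80, -10, -5, 0, 0, 0], [-90, -35, -18, 0, 0, 0]])

```text
clock: 32.35
position: [642.1, 194.1, 117.7]
tool_rot: [[0.005, 1.0, -0.001], [0.001, -0.001, -1.0], [-1.0, 0.005, -0.001]]
wrist_force: [0.9, -1.0, -1.5]
finger_gap: 0.619
```

>>> send_rows(rows=[[0, -40, -21, 0, 0, 0], [0, -90, -47, 0, 0, 0], [0, -140, -73, 0, 0, 0], [0, -175, -91, 0, 0, 0], [0, -187, -97, 0, 0, 0]])

```text
clock: 32.98
position: [451.0, 292.1, 114.9]
tool_rot: [[-0.0, 1.0, 0.003], [-0.0, 0.003, -1.0], [-1.0, -0.0, 0.0]]
wrist_force: [0.4, -0.3, -1.0]
finger_gap: 0.618
```

>>> send_rows(rows=[[10, 0, 0, 0, 0, 0], [25, 0, 0, 0, 0, 0], [40, 0, 0, 0, 0, 0], [45, 0, 0, 0, 0, 0], [45, 0, 0, 0, 0, 0]])

```text
clock: 33.6
position: [452.9, 290.7, 68.3]
tool_rot: [[-0.002, 1.0, -0.0], [-0.001, -0.0, -1.0], [-1.0, -0.002, 0.001]]
wrist_force: [0.3, 0.3, -2.3]
finger_gap: 0.622
```

```bash
python3 - <<'E'
from h import *
w=manip.camera("wrist");w=manip.camera("wrist");s=manip.camera("scene")
o=manip.observe();print(o["clock"],o["position"],o["tool_rot"].round(3),o["wrist_force"].round(1),o["finger_gap"])
print("w1",circ(w,(454,291.4),16,37.5,True,span=6))
cv2.imwrite("pics/w14.png",w["image"][:,:,::-1])
cv2.imwrite("pics/s14.png",cv2.resize(s["image"][130:260,280:460,::-1],None,fx=4,fy=4,interpolation=cv2.INTER_CUBIC))
E
```

```text
33.75 [453.73798492 291.38124445  69.78795255] [[ 0.001  1.     0.   ]
 [ 0.     0.    -1.   ]
 [-1.     0.001 -0.   ]] [-0.5  0.8 -1.8] 0.6200612422209455
w1 (array([453.9, 289.6]), 376, 'cov 24/24', 1.08)
```

View pics/w14.png

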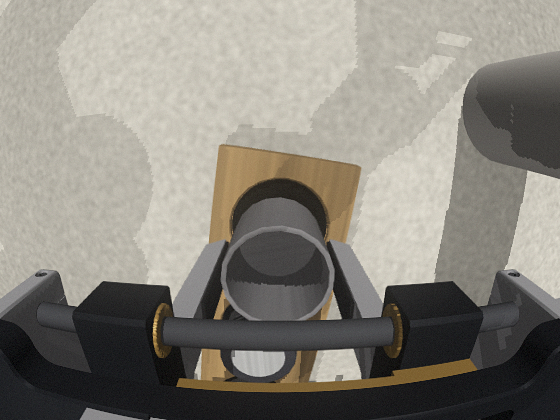

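View pics/s14.png

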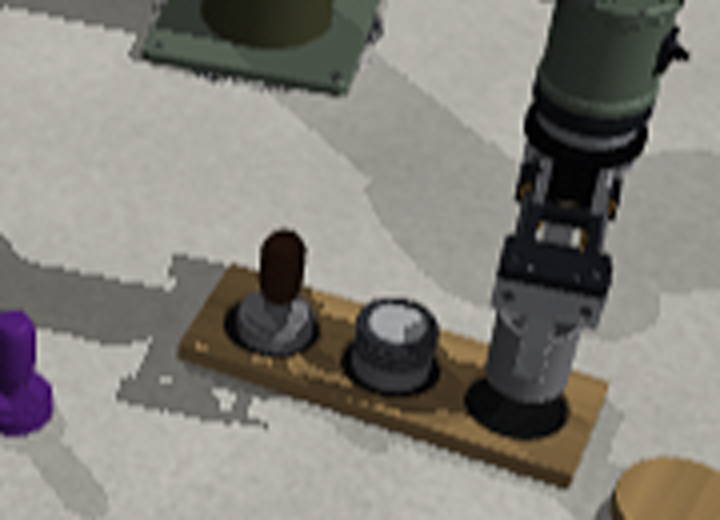

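Aligned. Lower 69.8 → 36.3.

>>> send_rows(rows=[[6, 0, 0, 0, 0, 0], [14, 0, 0, 0, 0, 0], [21, 0, 0, 0, 0, 0], [26, 0, 0, 0, 0, 0], [28, 0, 0, 0, 0, 0]])

```text
clock: 34.38
position: [452.8, 291.1, 40.7]
tool_rot: [[-0.001, 1.0, 0.0], [-0.0, 0.0, -1.0], [-1.0, -0.001, 0.0]]
wrist_force: [0.3, 0.7, -2.0]
finger_gap: 0.616
```

>>> send_rows(rows=[[1, 0, 0, 0, 0, 0], [2, 0, 0, 0, 0, 0], [3, 0, 0, 0, 0, 0], [3.5, 0, 0, 0, 0, 0], [4, 0, 0, 0, 0, 0]])

```text
clock: 35.0
position: [453.2, 291.2, 37.4]
tool_rot: [[0.0, 1.0, 0.0], [0.0, 0.0, -1.0], [-1.0, 0.0, -0.0]]
wrist_force: [-0.2, 0.3, -1.2]
finger_gap: 0.616
```

>>> send_rows(rows=[[0.4, 0, 0, 0, 0, 0], [0.8, 0, 0, 0, 0, 0], [1.2, 0, 0, 0, 0, 0], [1.6, 0, 0, 0, 0, 0], [2, 0, 0, 0, 0, 0]])

```text
clock: 35.62
position: [453.2, 291.3, 36.3]
tool_rot: [[-0.0, 1.0, 0.0], [-0.0, 0.0, -1.0], [-1.0, -0.0, 0.0]]
wrist_force: [-3.3, -1.4, 7.2]
finger_gap: 0.617
```

>>> send_rows(rows=[[-0.5, 0, 0, 0, 0, 0], [-0.5, 0, 0, 0, 0, 0], [-0.5, 0, 0, 0, 0, 0], [-0.5, 0, 0, 0, 0, 0], [-0.5, 0, 0, 0, 0, 0]], fingers=0.9)

```text
clock: 36.25
position: [453.1, 291.2, 35.8]
tool_rot: [[-0.0, 1.0, 0.0], [-0.0, 0.0, -1.0], [-1.0, -0.0, 0.0]]
wrist_force: [0.1, 0.4, 1.2]
finger_gap: 0.951
```

>>> send_rows(rows=[[-10, 0, 0, 0, 0, 0], [-35, 0, 0, 0, 0, 0], [-75, 0, 0, 0, 0, 0], [-120, 0, 0, 0, 0, 0], [-165, 0, 20, 0, 0, 0]])

```text
clock: 36.88
position: [453.1, 271.8, 203.1]
tool_rot: [[0.001, 1.0, 0.002], [0.001, 0.002, -1.0], [-1.0, 0.001, -0.001]]
wrist_force: [0.3, -0.3, -0.0]
finger_gap: 0.951
```

>>> send_rows(rows=[[0, 0, 45, 0, 0, 0], [0, 0, 95, 0, 0, 0], [0, 0, 145, 0, 0, 0], [0, 0, 195, 0, 0, 0], [0, 0, 230, 0, 0, 0]])

```text
clock: 37.5
position: [453.2, 39.3, 201.8]
tool_rot: [[0.002, 1.0, -0.001], [-0.0, -0.001, -1.0], [-1.0, 0.002, 0.0]]
wrist_force: [0.2, 0.6, 0.4]
finger_gap: 0.949
```

>>> send_rows(rows=[[0, 0, 20, 0, 0, 0], [0, 0, 20, 0, 0, 0], [0, 0, 20, 0, 0, 0], [0, 0, 20, 0, 0, 0], [0, 0, 20, 0, 0, 0]])

```text
clock: 38.12
position: [453.1, 22.0, 200.8]
tool_rot: [[-0.0, 1.0, 0.002], [0.0, 0.002, -1.0], [-1.0, -0.0, -0.0]]
wrist_force: [0.6, -0.6, 0.3]
finger_gap: 0.949
```

```bash
python3 - <<'E'
from h import *
w=manip.camera("wrist");w=manip.camera("wrist");s=manip.camera("scene");t=manip.camera("top")
o=manip.observe();print(o["clock"],o["position"],o["wrist_force"].round(1))
W=dict(cup=(454,291.3,71,29),lev=(439.4,197.4,53,30),tamp=(425.1,103.9,32,29))
for n,(x,y,z,R) in W.items():
    print(n,"top",circ(t,(x,y),z,R),"scene",circ(s,(x,y),z,R),"wrist",circ(w,(x,y),z,R,True))
cv2.imwrite("pics/w15.png",w["image"][:,:,::-1]);cv2.imwrite("pics/t15.png",t["image"][:,:,::-1]);
cv2.imwrite("pics/s15.png",s["image"][:,:,::-1])
cv2.imwrite("pics/s15c.png",cv2.resize(s["image"][140:260,300:450,::-1],None,fx=4,fy=4,interpolation=cv2.INTER_CUBIC))
E
```

```text
38.325 [453.17385372  21.56112944 200.79818957] [-0.3 -0.4 -0. ]
cup top (array([452.2, 290.4]), 64, 'cov 24/24', 1.01) scene (array([453.4, 290.5]), 51, 'cov 22/24', 1.3) wrist (array([444. , 281.3]), 0, 'cov 0/24', nan)
lev top (array([439., 200.]), 41, 'cov 17/24', 1.25) scene (array([436.2, 195.8]), 35, 'cov 15/24', 1.12) wrist (array([437.7, 193.4]), 190, 'cov 20/24', 1.09)
tamp top (array([423.2, 111.9]), 42, 'cov 15/24', 1.28) scene (array([432.2, 105.9]), 27, 'cov 15/24', 1.16) wrist (array([425.1, 104. ]), 199, 'cov 24/24', 0.63)
  ret = _var(a, axis=axis, dtype=dtype, out=out, ddof=ddof,
  arrmean = um.true_divide(arrmean, div, out=arrmean,
  ret = ret.dtype.type(ret / rcount)
```

View pics/s15.png

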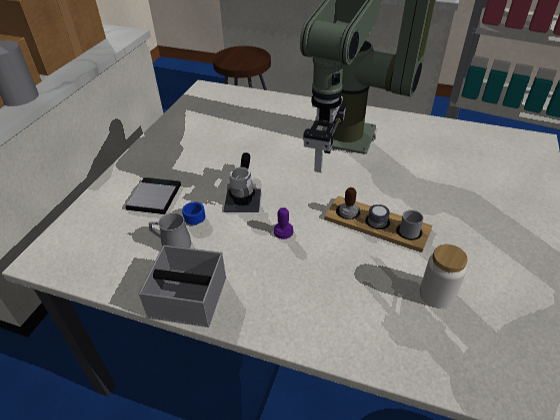

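View pics/s15c.png

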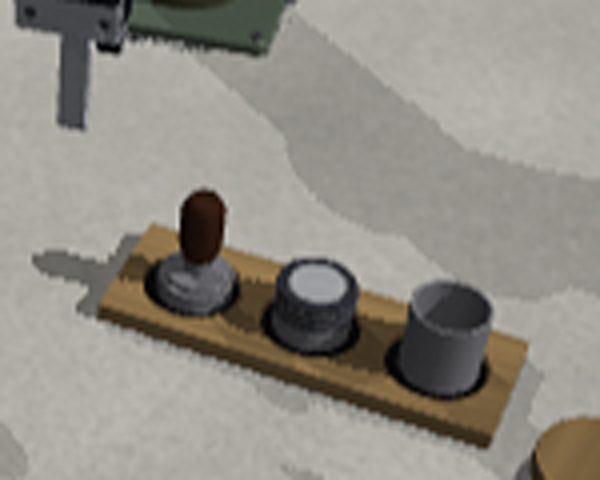

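View pics/t15.png

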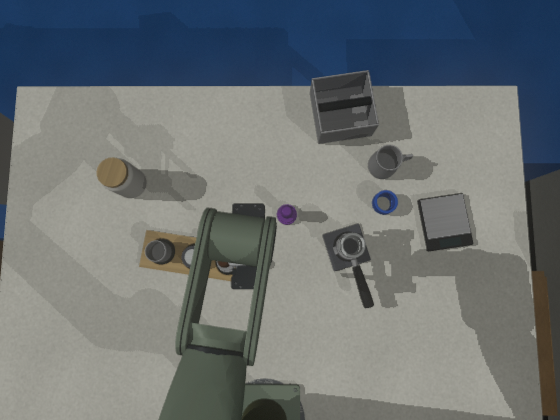

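```bash
python3 - <<'E'
from h import *
s=manip.camera("scene");t=manip.camera("top")
for z in(109,112,115,118):
    print(z,"top",circ(t,(467,-228),z,33,span=5),circ(t,(467,-228),z,25.5,span=5),"scene",circ(s,(467,-228),z,33,span=6),circ(s,(467,-228),z,25.5,span=6))
cv2.imwrite("pics/s16.png",cv2.resize(s["image"][150:220,210:280,::-1],None,fx=8,fy=8,interpolation=cv2.INTER_CUBIC))
for n in((115,172),(388,160),(445,222)):pass
a=cv2.imread("pics/top0.png");d=cv2.absdiff(a,t["image"][:,:,::-1]).max(2)
for n,(u,v) in dict(jar=(115,172),pitcher=(388,160),scale=(445,222)).items():
    g0=cv2.cvtColor(a,6)[v-25:v+25,u-25:u+25].astype(np.float32);g1=cv2.cvtColor(t["image"],7)[v-25:v+25,u-25:u+25].astype(np.float32)
    print(n,cv2.phaseCorrelate(g0,g1))
E
```

```text
109 top (array([ 465.9, -228.1]), 73, 'cov 22/24', 1.18) (array([ 466.2, -229.6]), 64, 'cov 24/24', 0.99) scene (array([ 462.5, -231.3]), 31, 'cov 18/24', 1.11) (array([ 470.9, -231.9]), 20, 'cov 13/24', 1.15)
112 top (array([ 465.8, -227.6]), 72, 'cov 22/24', 1.16) (array([ 466. , -229.1]), 64, 'cov 24/24', 0.98) scene (array([ 465.9, -229.4]), 32, 'cov 18/24', 1.16) (array([ 460.1, -231.9]), 21, 'cov 15/24', 1.24)
115 top (array([ 465.6, -227.1]), 72, 'cov 22/24', 1.16) (array([ 465.8, -228.6]), 64, 'cov 24/24', 0.98) scene (array([ 469.3, -226.9]), 32, 'cov 17/24', 1.15) (array([ 463.4, -230.2]), 22, 'cov 16/24', 1.29)
118 top (array([ 465.4, -226.5]), 72, 'cov 22/24', 1.17) (array([ 465.7, -228.1]), 63, 'cov 24/24', 0.95) scene (array([ 472.8, -225.2]), 32, 'cov 17/24', 1.14) (array([ 467.1, -228.8]), 20, 'cov 14/24', 1.1)
jar ((-0.10612569704909447, -0.13892049885966173), 0.8903764274597168)
pitcher ((0.0025494365690406084, -0.010545727397595073), 1.0043058747291564)
scale ((-0.014777637132226573, 0.01505024628961138), 1.0109419788360596)
```

View pics/s16.png

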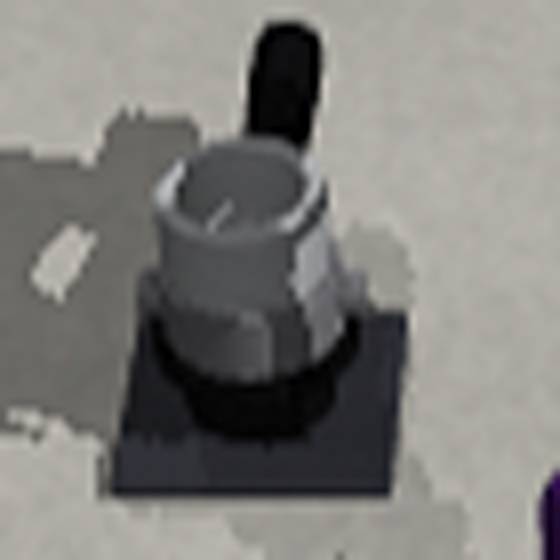

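```bash
python3 -c "
from station import manip
print(manip.observe()['qd'].round(2)); print(manip.sign_off())"
```

```text
[-0.15  0.02  0.01  0.05 -0.05  0.01]
the job is handed in; nothing more can be done
None
```

I finished the bench and handed it in at about 38 s of the 109 s limit. The cup is in the left well, the leveller in the middle and the tamper in the right. The funnel is spout down on the basket.

**Gentle placing:** I lowered every item slowly. The highest wrist force in the readings after each move was about 13 N, while seating the funnel.

**Funnel:** The top and scene cameras agree on its rim, at about (466, −229) mm and the fully seated height of 112 mm. That is within about 2 mm of the basket axis.

**Tools:** Each touched down within about 0.3 mm of the height expected for its well floor, and the final pictures show all three upright.
- **Cup:** measured within 2 mm of its well centre in both views.
- **Leveller:** measurements scattered by 3–4 mm.
- **Tamper:** the wrist camera put it on its centre. The top (arm in the way) and scene fits were poor and disagreed by about 7–8 mm, so I relied on the wrist camera and the release position.

**Leave-alone items:** The scale, jar and pitcher show no shift in the before and after top pictures. I did not touch the purple and blue look-alikes.

**Disagreements:** The wrist camera read up to 2.5 mm lower in y than the top camera. Some early positions I read off enlarged pictures by eye were off by about 10 px, so I replaced them with fitted circles before moving on them.

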